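Unclip a case cover with a seam pick and hang the pick back up

ROBOT

A 6-joint arm with a two-finger parallel gripper is mounted at the origin on a cart in front of the work surface, level with it; the furniture and walls round the work are solid. World frame = base frame: x ahead of the robot, y to its left, z up, the work surface at z = 0. Lengths are in m, angles in rad, forces in N, time in s.
With the tool pointing down it reaches from about 0.225 to 0.875 m from the base axis. Payload 3.4 kg.
Tool frame: the origin (TCP) lies at the very end of the fingers, on their centre line; the grasp point (between the pads) lies 19 mm behind it (manip.pinch_z is the distance from the TCP to the grasp point, in m); z points along the fingers, y is the line along which they close (so a half turn about z gives the same grasp; the last joint's range is limited). The gripper opens to 85 mm and grips with 20 to 120 N. Pads are 22 mm wide; open, the fingers measure 114 mm over their backs; the gripper's body (76 mm by 85 mm) begins 54 mm behind the grasp point. The pads swing forward as they close: fully open they stand 13 mm farther back than shut.
Start: joints at [1.154, 0.276, 1.505, -0, 1.361, -0.121], TCP at [0.168, 0.55, 0.231] pointing down, gripper open.
Joint ranges: [-2.89, 2.89], [-0.75, 2.08], [0.22, 2.7], [-1.18, 4.32], [0.11, 2.71], [-2.7, 2.7]. Speed limits (rad/s): [2.57, 2.57, 3.14, 3.14, 3.14, 3.14].

INTERFACE

Orientations are given as a unit quaternion [w, x, y, z].
In Python, from rig import manip gives the robot as it stands. The module is installed in compiled form; this text tells all that it offers.
- The arm moves only by the shell command python3 -m jog 'ROWS' [FORCE]. ROWS is JSON, a list of rows, each an object of numbers: "dx", "dy", "dz": the shift along the tool's x, y, z each as a share of 25 cm, from -1 to 1; "ax", "ay", "az": the turn, a rotation vector about the tool's x, y, z each as a share of 90 degrees, from -1 to 1; "grip": the opening, from -1 (shut) to 1 (fully open), so that 0 is half open. A call has 1 to 5 rows; each row is the pose to reach, as a shift and turn from the pose commanded when the call began, along the tool's axes at that moment; what a row does not reach only later rows make up. A row lasts 1/12 s, in which the tool goes at most 41.7 mm and 7.16 degrees, less where a joint would pass 70% of its speed; a pose out of reach is approached as far as the arm can. A call with a number of a shift or a turn outside -1 to 1 is refused whole. A call with a gripper value outside its range is refused whole. The fingers move at their own pace and stop on an object; FORCE is the grip in N (left out, the last holds). Time passes only in rows, so rows that repeat a pose let the fingers close. It gives the time, the measured TCP pose, the force, the opening and the grip force at its end, in the units of the state.
- manip.get_state(): the state, without advancing time (a new reading comes with each control period).
- manip.get_image(name): name is "side" or "top"; returns a dict with "img" (400x640x3 uint8, red, green, blue), "mtx" (3x3 intrinsics, pixels), "world_to_cam" (4x4, takes a point from world to camera coordinates). Camera axes: x right, y down, z forward; pixel columns grow to the right and rows downward; lengths in m; the calibration is good to about 2 mm. A picture is of the moment at which its call begins. There is no depth.
- manip.sign_off(): hands the job in; it is judged then, once.
The state is a dict: "clock": time; "qpos": joint angles; "qd": joint speeds; "effort": joint torques, N m; "position": TCP position; "ee_rot": TCP orientation; "contact_force": force on the tool from outside, world axes, zero at the start; "moment": the same for the moment, N m; "width": finger opening in m; "gripper_force": force on a finger pad.
Only numpy, scipy, OpenCV 4.12 (cv2) and the standard library are available. Lean on these libraries where they do the work, as an engineer would, in place of code of your own. Each camera call takes 0.05 s, during which the arm holds its last target. There are 200 camera calls.

TASK

Take the blue seam pick off the tool rail and, working with the pick only, run its tip slowly and gently along the seam groove of the grey case, down the front edge and round along the right-hand edge, so that it pushes out all five orange clips and the cover springs up. Then hang the pick gently back on the rail by its hook and let it go so that it stays hanging still. Leave the other things on the desk where they are.

Things in the scene. Friction and masses are not known exactly. Their poses are not given: they have to be found in the camera images.
- case: light grey case, 140 (x) x 200 (y) x 46 mm high, fixed, on a blue mat 184x234 mm. Origin: centre of its underside, on the desk; x to its back, y to its left, z up. The seam is an open groove 7 mm wide round the off-white cover, along the front (-x) and right-hand (-y) edges. Groove floor at z = 24 mm; outer wall 46 mm high, 36 under the clips; inner side: the cover's lip
- seam_start (a point): on the centre line of the groove, at the left end of its front stretch, level with the top of the cover's lip (35.5 mm above the desk, the floor 11.5 mm lower). No clip within 15 mm: enter here. The raised middle of the cover, 46 mm high, begins 5 mm inside the lip's edge. The rod's end runs well some 6 mm below this level
- seam_corner (a point): on the groove's centre line where the front and right-hand stretches meet at a right angle, same height; no clip within 24 mm. 168.5 mm from seam_start
- seam_end (a point): on the groove's centre line at the back end of the right-hand stretch, same height, just past the last clip; the groove ends 6 mm further on. 114.5 mm from seam_corner
- cover (a joint): how far the off-white cover has sprung up, m: 0 held down, 0.005 fully up. A light spring (about 0.8 N) lifts it straight up once the last of the five clips is out
- clip_1 (a joint): first of five orange clips, leftmost on the front edge: outward travel in m, 0 latched, at most 0.010. Latched, it reaches from the wall across the groove, 3 mm over the cover's lip (38 mm wide at the wall, 6 mm at the nose, z 36 to 44 mm). Its cheeks slope 31 degrees to the groove: a rod moved along the groove pushes it out 7 to 9 mm, with 1 to 5 N. It stays where pushed; 4 mm frees the lip
- clip_2 (a joint): the same clip in the middle of the front edge (clip middles at case y = 45, 0, -45 mm)
- clip_3 (a joint): the same clip, rightmost on the front edge
- clip_4 (a joint): the same clip, nearer the front of the right-hand edge (middle at case x = -13 mm)
- clip_5 (a joint): the same clip, nearer the back of the right-hand edge (middle at case x = 32 mm)
- tool_rail: fixed stand: dark base plate 80x190x12 mm, two round posts 170 mm apart (ball ends up to 139 mm high) and between them a flat aluminium bar, 4 mm thick (x), 164 mm long (y), from 88 to 128 mm above the desk. Origin on the desk below the middle of the bar; y along the bar
- rail_top (a point): middle of the bar's top edge, 128 mm above the desk
- seam_pick: the tool, 142 mm long, about 70 g: blue square handle 15x15 mm (z 42 to 142 mm), thin steel rod of 4 mm diameter below it, flat steel hook like a pen clip on its side. Origin at the rod's tip; z up along the tool, x towards the hook. It starts hanging on the rail, handle on the bar's -x side, tip 43 mm above the desk
- pick_tip (a point): tip of the pick's rod (the pick's origin)
- pick_grip (a point): middle of the ringed upper part of the handle, on its axis, 122 mm above the tip: grip here from above, fingers closing along the pick's y (along the bar). The handle stands up to 57 mm above the bar
- pick_hook (a point): middle of the underside of the hook's bridge, 13 mm from the handle's axis towards x, 85 mm above the tip; it rests on the bar when the pick hangs. The leg runs down to 55 mm above the tip, leaving a gap of 11 mm to the handle; the hook is 8 mm wide
- multimeter: yellow pocket multimeter lying on its back, 124x68x38 mm; origin at the centre of its underside. To be left alone
- screwdriver_big: stubby screwdriver with a yellow handle, 163 mm long, lying on the desk; origin under its middle. To be left alone
- solder_spool: small white spool with blue flanges, 52x87x34 mm, standing on a flange; origin under its middle. To be left alone
- tape_electrical: roll of black tape lying flat, 62 mm across, 19 mm high; origin under its middle. To be left alone
- side_cutters: blue-handled side cutters lying flat, 135 mm long; origin under their middle. To be left alone
- parts_box: blue box with eight cells, 105x162x37 mm; origin under its middle. To be left alone
- wipes_packet: small red packet with a blue end, 60x106x30 mm; origin under its middle. To be left alone

How it is judged:
By the outcome, as a careful person would: the job done as asked, in the order asked, and still so for the second after the job is handed in, with the robot touching nothing.
It also fails if it takes over 64 s, if anything falls off the work surface, if the arm or the gripper's body presses on something with over 40 N, if the wrist force passes 120 N, or if a joint passes its speed limit or range.

## Working session

There is one attempt and no reset: what is moved stays moved. The work goes in short steps, Python scripts to look and compute and a shell command to move; the robot and the scene stay as the last step left them, time stands still between calls to the robot, and variables do not carry over. Pictures are saved under pics/ and viewed, at most 10 in all, crops included, and the job is handed in when it is done.

```bash
mkdir -p pics; python3 - <<'E'
from rig import manip
import cv2
print(manip.get_state(), manip.pinch_z)
for n in("side","top"):
    d=manip.get_image(n); cv2.imwrite(f"pics/{n}0.png",d["img"][:,:,::-1]); print(n,d["mtx"].tolist(),d["world_to_cam"].round(4).tolist())
E
```

```text
{'clock': 0.0, 'qpos': array([ 1.15401925e+00,  2.76617325e-01,  1.50612695e+00,  8.20177548e-06,
        1.36067009e+00, -1.20988496e-01]), 'qd': array([ 0.00045799, -0.00157462,  0.00032874,  0.00040555, -0.00063574,
        0.00143414]), 'effort': array([ 1.07896933e-03, -4.16768074e+01, -2.45803857e+01,  7.94049515e-05,
        1.07256728e-02, -7.60326628e-06]), 'position': array([0.1673963 , 0.54955853, 0.23042942]), 'ee_rot': array([-2.45839753e-04,  1.47356528e-01,  9.89083022e-01, -8.77065416e-04]), 'contact_force': array([ 0.20508461, -0.47505433, -0.05798447]), 'moment': array([ 0.02976679, -0.01945483, -0.0203051 ]), 'gripper_force': 0.0, 'width': 0.08571263960895759} 0.0187
side [[504.15235440666794, 0.0, 324.98645250739753], [0.0, 504.15235440666794, 205.68229996569184], [0.0, 0.0, 1.0]] [[0.9471, -0.3208, -0.0118, -0.4453], [-0.202, -0.5672, -0.7984, 0.1628], [0.2494, 0.7586, -0.602, 1.5145], [0.0, 0.0, 0.0, 1.0]]
top [[508.9336064904779, 0.0, 312.4092122550215], [0.0, 508.9336064904779, 193.72579322661534], [0.0, 0.0, 1.0]] [[0.0141, -0.9998, 0.0144, -0.1043], [-0.8834, -0.0192, -0.4682, 0.4834], [0.4684, -0.0061, -0.8835, 1.7358], [0.0, 0.0, 0.0, 1.0]]
```

View pics/side0.png

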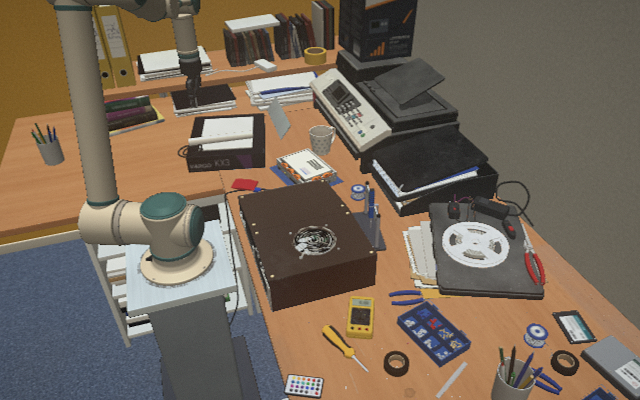

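View pics/top0.png

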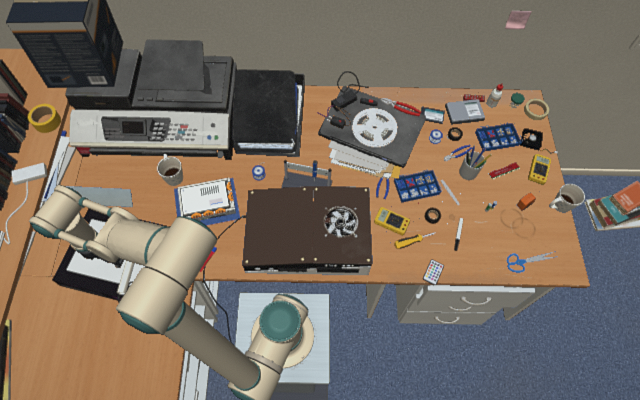

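The side view shows the case at about (308,167), with the rail and pick at (370,210) behind the large dark box. In the top view the case is at (207,200) and the rail at (307,172). I'll zoom in on both.

```bash
python3 - <<'E'
import cv2,numpy as np
a=cv2.imread("pics/top0.png")[150:230,165:345]; b=cv2.imread("pics/side0.png")[135:260,225:405]
cv2.imwrite("pics/z1.png",cv2.resize(a,None,fx=4.4,fy=4.4,interpolation=cv2.INTER_CUBIC))
cv2.imwrite("pics/z2.png",cv2.resize(b,None,fx=4.4,fy=4.4,interpolation=cv2.INTER_CUBIC))
E
```

```text
(no output)
```

View pics/z1.png

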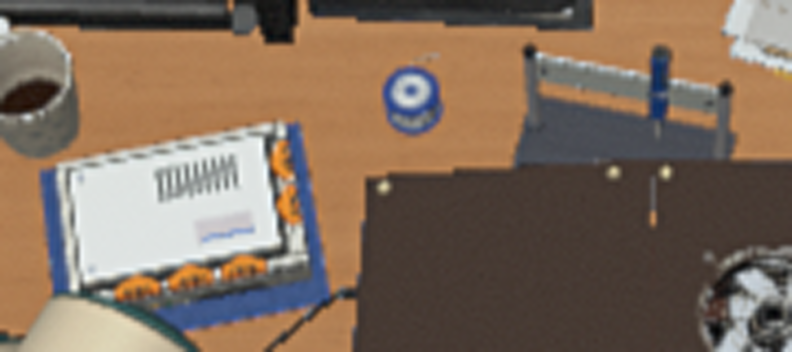

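View pics/z2.png

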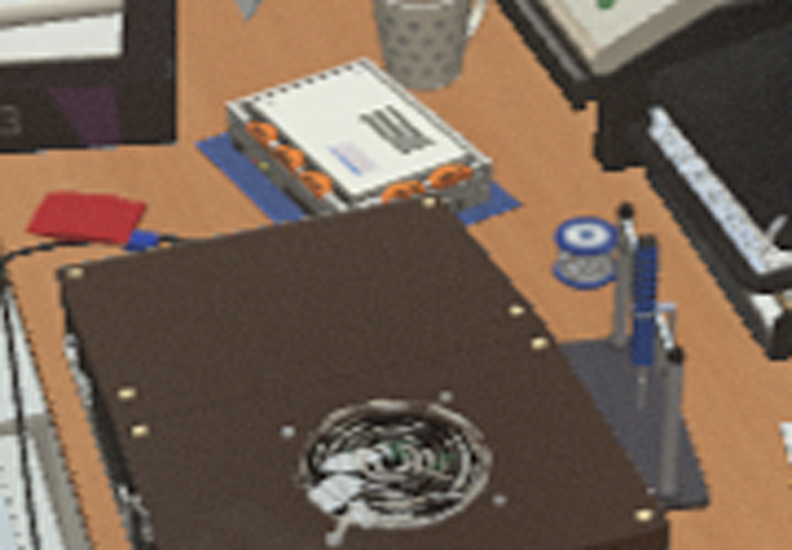

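The zooms show the rail's ball ends at top (285.5,161.4)/(329.8,170) and side (367,182.7)/(378.4,215.7). The handle top is at top (315,161.4) and side (372,189). All five clips are visible. Next step: triangulate these.

```bash
cat > h.py <<'E'
import numpy as np,cv2
from rig import manip
def grab(tag):
    C={}
    for n in("side","top"):
        d=manip.get_image(n); cv2.imwrite(f"pics/{tag}_{n}.png",d["img"][:,:,::-1]); C[n]=(d["img"],d["mtx"],np.array(d["world_to_cam"]))
    return C
def P(c): return c[1]@c[2][:3]
def proj(c,X):
    X=np.atleast_2d(X); q=np.c_[X,np.ones(len(X))]@P(c).T; return q[:,:2]/q[:,2:]
def cast(c,uv,z):
    R,t=c[2][:3,:3],c[2][:3,3]; o=-R.T@t; d=R.T@np.linalg.inv(c[1])@np.array([*uv,1.]); return o+d*(z-o[2])/d[2]
def tri(C,us,ut):
    X=cv2.triangulatePoints(P(C["side"]),P(C["top"]),np.array(us,float),np.array(ut,float))[:,0]; X=X[:3]/X[3]
    e=[np.linalg.norm(proj(C[n],X)[0]-u) for n,u in(("side",us),("top",ut))]
    return X.round(4),np.round(e,2)
def blobs(img,lo,hi,roi,amin):
    h=cv2.cvtColor(img,cv2.COLOR_RGB2HSV); m=cv2.inRange(h,np.array(lo),np.array(hi)); k=np.zeros_like(m); x0,y0,x1,y1=roi; k[y0:y1,x0:x1]=m[y0:y1,x0:x1]
    n,l,s,c=cv2.connectedComponentsWithStats(k); return [(s[i,4],*c[i].round(2),s[i,:4].tolist()) for i in range(1,n) if s[i,4]>=amin]
E
python3 - <<'E'
from h import *
C=grab("a")
print("ballL",tri(C,(367,182.7),(285.5,161.4))); print("ballR",tri(C,(378.4,215.7),(329.8,170)))
print("handletop",tri(C,(372,189.2),(315.2,161.2))); print("boxcorner",tri(C,(322.7,180.5),(248.6,191)))
print("box2",tri(C,(371.5,251.5),(371.5,188)))
for n,r in(("side",(265,150,335,185)),("top",(180,175,240,225))):
    print(n,blobs(C[n][0],(8,150,120),(20,255,255),r,5))
for n,r in(("side",(362,180,382,230)),("top",(305,155,325,182))):
    print(n,blobs(C[n][0],(100,110,40),(125,255,255),r,5))
E
```

```text
ballL (array([0.6137, 0.007 , 0.134 ]), array([0.23, 0.19]))
ballR (array([ 0.5807, -0.1588,  0.133 ]), array([0.24, 0.18]))
handletop (array([ 0.5819, -0.1035,  0.1902]), array([0.03, 0.02]))
boxcorner (array([0.5122, 0.1428, 0.08  ]), array([0.26, 0.23]))
box2 (array([ 0.4968, -0.3087,  0.149 ]), array([0.54, 0.38]))
side [(np.int32(19), np.float64(284.74), np.float64(164.74), [282, 163, 6, 5]), (np.int32(17), np.float64(291.24), np.float64(170.41), [289, 168, 5, 6]), (np.int32(27), np.float64(326.81), np.float64(174.56), [323, 173, 9, 5]), (np.int32(23), np.float64(296.57), np.float64(176.0), [294, 174, 6, 6]), (np.int32(22), np.float64(316.0), np.float64(177.91), [312, 176, 9, 5])]
top [(np.int32(22), np.float64(228.36), np.float64(185.95), [227, 182, 4, 8]), (np.int32(26), np.float64(230.0), np.float64(196.27), [228, 192, 5, 9]), (np.int32(32), np.float64(219.84), np.float64(209.97), [216, 208, 9, 5]), (np.int32(32), np.float64(207.69), np.float64(212.28), [203, 210, 10, 6]), (np.int32(35), np.float64(195.6), np.float64(214.77), [191, 213, 10, 5])]
side [(np.int32(8), np.float64(363.38), np.float64(189.0), [362, 186, 3, 6]), (np.int32(47), np.float64(371.57), np.float64(198.57), [369, 191, 5, 15]), (np.int32(41), np.float64(370.56), np.float64(212.39), [369, 208, 5, 10])]
top [(np.int32(23), np.float64(314.04), np.float64(166.52), [313, 163, 3, 8]), (np.int32(14), np.float64(313.93), np.float64(174.14), [313, 172, 3, 5])]
```

```bash
cat >> h.py <<'E'
from scipy.optimize import least_squares
from itertools import permutations
Y=[45,0,-45]
def clipmodel(p,z=.042):
    x,y,a,o=p; m=np.array([[-70+o*1000,v] for v in Y]+[[v,-100+o*1000] for v in(-13,32)])/1000
    c,s=np.cos(a),np.sin(a); return np.c_[m@np.array([[c,s],[-s,c]])+[x,y],np.full(5,z)]
def T(p,m):
    c,s=np.cos(p[2]),np.sin(p[2]); return np.asarray(m)@np.array([[c,s],[-s,c]])+p[:2]
E
python3 - <<'E'
from h import *
C={}
for n in("side","top"):
    d=manip.get_image(n); C[n]=(d["img"],d["mtx"],np.array(d["world_to_cam"]))
obs={"side":np.array([[284.74,164.74],[291.24,170.41],[296.57,176],[316,177.91],[326.81,174.56]]),
"top":np.array([[195.6,214.77],[207.69,212.28],[219.84,209.97],[230,196.27],[228.36,185.95]])}
for n in obs: print(n,[cast(C[n],u,.042)[:2].round(4).tolist() for u in obs[n]])
for z in(.040,.042,.044):
  f=lambda p:np.r_[tuple((proj(C[n],clipmodel(p,z))-obs[n]).ravel() for n in obs)]
  r=least_squares(f,[.52,.3,-.2,.012]); print(z,r.x.round(4),np.sqrt(np.mean(r.fun**2)).round(2)); 
print(r.fun.round(1))
p=r.x
print(T(p,[[-.0585,.080],[-.0585,-.0885],[.056,-.0885]]).round(4))
# tri handle axis
print(tri(C,(371.2,189.5),(314.4,161.5)), "box plane?", tri(C,(322,180.3),(248.2,190.8)))
print([cast(C["top"],u,.15).round(3).tolist() for u in((248.2,190.8),(371.5,188))],[cast(C["side"],u,.15).round(3).tolist() for u in((322,180.3),(371.5,251.5),(239,195))])
E
```

```text
side [[0.4297, 0.3405], [0.4419, 0.2955], [0.45, 0.2539], [0.5114, 0.219], [0.5543, 0.2264]]
top [[0.4288, 0.3379], [0.44, 0.2941], [0.4505, 0.2498], [0.5092, 0.217], [0.5538, 0.2273]]
0.04 [0.5016 0.3108 0.2401 0.0074] 0.35
0.042 [0.5009 0.3096 0.2398 0.0075] 0.24
0.044 [0.5001 0.3085 0.2396 0.0075] 0.23
[-0.1  0.  -0.6 -0.1  0.3  0.1 -0.2  0.1 -0.3 -0.4  0.  -0.2  0.  -0.1
 -0.1 -0.1  0.3 -0.3  0.2 -0.1]
[[0.4243 0.3724]
 [0.4643 0.2087]
 [0.5755 0.2358]]
(array([ 0.5812, -0.1006,  0.1879]), array([0.19, 0.15])) box plane? (array([0.5111, 0.1441, 0.0811]), array([0.61, 0.54]))
[[0.477, 0.135, 0.15], [0.498, -0.309, 0.15]] [[0.478, 0.046, 0.15], [0.495, -0.311, 0.15], [0.217, 0.055, 0.15]]
```

```bash
python3 -m jog '[{"dz":-0.2,"grip":-0.1},{"dx":-0.2,"dy":-0.3,"dz":-0.3,"az":-0.063},{"dx":-0.4,"dy":-0.6,"dz":-0.3,"az":-0.063},{"dx":-0.6,"dy":-0.8,"dz":-0.3,"az":-0.063},{"dx":-0.8,"dy":-1,"dz":-0.3,"az":-0.063}]'
```

```text
schema error: expected keys dx, dy, dz, ax, ay, az, grip
```

```bash
python3 -m jog '[{"dx":0,"dy":0,"dz":-0.16,"ax":0,"ay":0,"az":-0.063,"grip":-0.1},{"dx":-0.9,"dy":-0.77,"dz":-0.16,"ax":0,"ay":0,"az":-0.063,"grip":-0.1},{"dx":-0.9,"dy":-0.77,"dz":-0.16,"ax":0,"ay":0,"az":-0.063,"grip":-0.1},{"dx":-0.9,"dy":-0.77,"dz":-0.16,"ax":0,"ay":0,"az":-0.063,"grip":-0.1},{"dx":-0.9,"dy":-0.77,"dz":-0.16,"ax":0,"ay":0,"az":-0.063,"grip":-0.1}]' 30
```

```text
clock: 0.72
position: [0.2576, 0.4081, 0.2714]
ee_rot: [0.0, 0.097, 0.995, 0.0]
contact_force: [0.7, 0.8, 1.2]
width: 0.0384
gripper_force: 0.0
```

```bash
R='' ; python3 -m jog '[{"dx":-0.9,"dy":-0.947,"dz":0,"ax":0,"ay":0,"az":0,"grip":-0.1},{"dx":-0.9,"dy":-0.947,"dz":0,"ax":0,"ay":0,"az":0,"grip":-0.1},{"dx":-0.9,"dy":-0.947,"dz":0,"ax":0,"ay":0,"az":0,"grip":-0.1},{"dx":-0.9,"dy":-0.947,"dz":0,"ax":0,"ay":0,"az":0,"grip":-0.1},{"dx":-0.9,"dy":-0.947,"dz":0,"ax":0,"ay":0,"az":0,"grip":-0.1}]'
python3 -m jog '[{"dx":-0.9,"dy":-0.947,"dz":0,"ax":0,"ay":0,"az":0,"grip":-0.1},{"dx":-0.9,"dy":-0.947,"dz":0,"ax":0,"ay":0,"az":0,"grip":-0.1},{"dx":-0.9,"dy":-0.947,"dz":0,"ax":0,"ay":0,"az":0,"grip":-0.1},{"dx":-0.9,"dy":-0.947,"dz":0,"ax":0,"ay":0,"az":0,"grip":-0.1},{"dx":-0.9,"dy":-0.947,"dz":0,"ax":0,"ay":0,"az":0,"grip":-0.1}]'
```

```text
clock: 1.13
position: [0.3689, 0.2315, 0.2716]
ee_rot: [0.0, 0.098, 0.995, 0.0]
contact_force: [0.4, 0.5, -0.0]
width: 0.0385
gripper_force: 0.0
clock: 1.55
position: [0.4802, 0.0552, 0.2715]
ee_rot: [0.0, 0.098, 0.995, 0.0]
contact_force: [0.3, 0.2, -0.1]
width: 0.0387
gripper_force: 0.0
```

```bash
python3 -m jog '[{"dx":-0.516,"dy":-0.534,"dz":0,"ax":0,"ay":0,"az":0,"grip":-0.1},{"dx":-0.516,"dy":-0.534,"dz":0,"ax":0,"ay":0,"az":0,"grip":-0.1},{"dx":-0.516,"dy":-0.534,"dz":0,"ax":0,"ay":0,"az":0,"grip":-0.1},{"dx":-0.516,"dy":-0.534,"dz":0,"ax":0,"ay":0,"az":0,"grip":-0.1},{"dx":-0.516,"dy":-0.534,"dz":0,"ax":0,"ay":0,"az":0,"grip":-0.1}]'
python3 -m jog '[{"dx":0,"dy":0,"dz":0,"ax":0,"ay":0,"az":0,"grip":-0.1},{"dx":0,"dy":0,"dz":0,"ax":0,"ay":0,"az":0,"grip":-0.1}]'
python3 - <<'E'
from h import *
C=grab("b")
a=cv2.resize(C["top"][0][150:230,165:345,::-1],(792,352),interpolation=cv2.INTER_CUBIC)
b=cv2.resize(C["side"][0][150:205,262:392,::-1],(585,248),interpolation=cv2.INTER_CUBIC)
o=np.zeros((600,792,3),np.uint8); o[:352]=a; o[352:,:585]=b; cv2.imwrite("pics/b.png",o)
for n,r in(("side",(265,150,335,185)),("top",(180,175,240,225))): print(n,blobs(C[n][0],(8,150,120),(20,255,255),r,5))
E
```

```text
clock: 1.97
position: [0.5825, -0.1039, 0.2706]
ee_rot: [0.001, 0.1, 0.995, -0.001]
contact_force: [-0.2, 0.3, -0.8]
width: 0.0385
gripper_force: 0.0
clock: 2.13
position: [0.5801, -0.0998, 0.2705]
ee_rot: [-0.001, 0.099, 0.995, 0.0]
contact_force: [-0.0, 0.0, 0.2]
width: 0.0388
gripper_force: 0.0
side [(np.int32(19), np.float64(284.74), np.float64(164.74), [282, 163, 6, 5]), (np.int32(18), np.float64(291.11), np.float64(170.33), [289, 168, 5, 6]), (np.int32(29), np.float64(326.79), np.float64(174.62), [323, 173, 9, 5]), (np.int32(22), np.float64(296.59), np.float64(176.0), [294, 174, 6, 6]), (np.int32(22), np.float64(316.14), np.float64(177.82), [312, 176, 9, 5])]
top [(np.int32(35), np.float64(195.6), np.float64(214.77), [191, 213, 10, 5]), (np.int32(9), np.float64(204.33), np.float64(213.44), [203, 212, 3, 4])]
```

View pics/b.png

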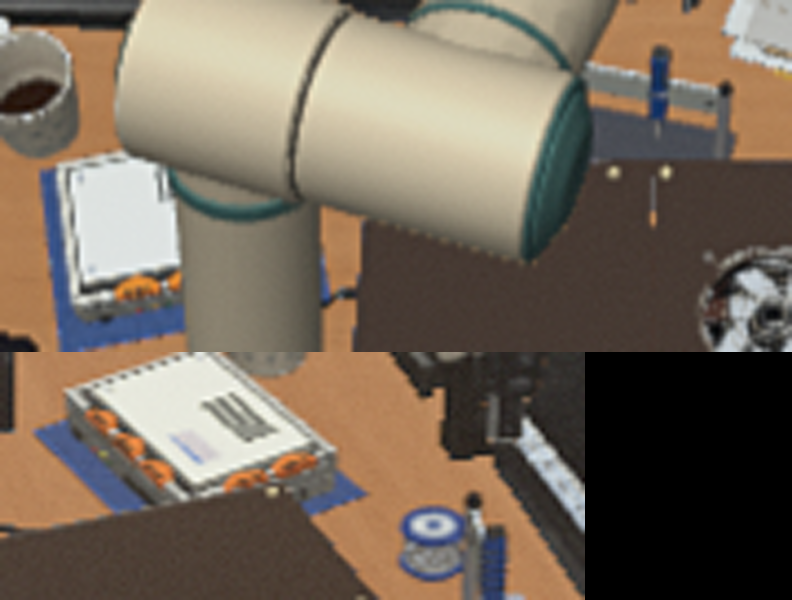

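The clips are unchanged and the handle is free under the gripper, at zoomed (660,80). I'll descend and grip.

```bash
python3 -m jog '[{"dx":0,"dy":0,"dz":0.16,"ax":0,"ay":0,"az":0,"grip":-0.1},{"dx":0,"dy":0,"dz":0.3,"ax":0,"ay":0,"az":0,"grip":-0.1},{"dx":0,"dy":0,"dz":0.42,"ax":0,"ay":0,"az":0,"grip":-0.1},{"dx":0,"dy":0,"dz":0.47,"ax":0,"ay":0,"az":0,"grip":-0.1},{"dx":0,"dy":0,"dz":0.498,"ax":0,"ay":0,"az":0,"grip":-0.1}]' 30
python3 - <<'E'
from h import *
C=grab("c")
a=cv2.resize(C["top"][0][130:190,270:350,::-1],(480,360),interpolation=cv2.INTER_CUBIC)
b=cv2.resize(C["side"][0][140:230,330:410,::-1],(320,360),interpolation=cv2.INTER_CUBIC)
cv2.imwrite("pics/c.png",np.hstack([a,b]))
E
```

```text
clock: 2.65
position: [0.5776, -0.0967, 0.1446]
ee_rot: [-0.002, 0.097, 0.995, 0.001]
contact_force: [-0.8, -0.3, -0.3]
width: 0.0382
gripper_force: 0.0
```

View pics/c.png

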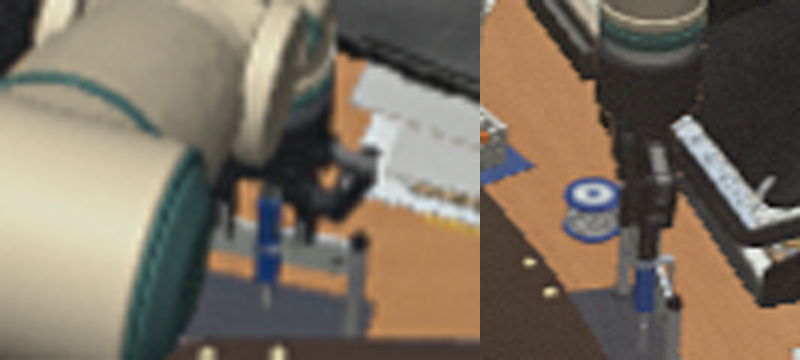

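The handle, at (270,220) in the crop, is between the fingers at about (230,180) and (325,195). Closing on it.

```bash
python3 -m jog '[{"dx":0,"dy":0,"dz":0,"ax":0,"ay":0,"az":0,"grip":-0.4},{"dx":0,"dy":0,"dz":0,"ax":0,"ay":0,"az":0,"grip":-0.55},{"dx":0,"dy":0,"dz":0,"ax":0,"ay":0,"az":0,"grip":-0.65},{"dx":0,"dy":0,"dz":0,"ax":0,"ay":0,"az":0,"grip":-0.8},{"dx":0,"dy":0,"dz":0,"ax":0,"ay":0,"az":0,"grip":-1}]' 30
python3 -m jog '[{"dx":0,"dy":0,"dz":0,"ax":0,"ay":0,"az":0,"grip":-1},{"dx":0,"dy":0,"dz":0,"ax":0,"ay":0,"az":0,"grip":-1},{"dx":0,"dy":0,"dz":0,"ax":0,"ay":0,"az":0,"grip":-1}]' 90; python3 -c "from rig import manip;print(manip.get_state())"
```

```text
clock: 3.17
position: [0.581, -0.0991, 0.1485]
ee_rot: [0.002, 0.098, 0.995, -0.0]
contact_force: [-0.7, -0.3, 6.8]
width: 0.0145
gripper_force: 29.8
clock: 3.42
position: [0.581, -0.0991, 0.1486]
ee_rot: [0.002, 0.098, 0.995, -0.0]
contact_force: [-0.2, 0.4, 7.0]
width: 0.014
gripper_force: 87.5
{'clock': 3.4167, 'qpos': array([-2.87313353e-01,  3.51750722e-01,  1.60602726e+00,  6.44008779e-04,
        1.18067789e+00, -1.66128008e+00]), 'qd': array([-0.00134594, -0.00099053, -0.00011784, -0.0008105 , -0.00036122,
       -0.00034922]), 'effort': array([-4.10217801e-01, -4.02308035e+01, -2.06347901e+01, -2.09911005e-01,
       -2.80217221e-01,  7.46595935e-03]), 'position': array([ 0.58100437, -0.09908775,  0.14859133]), 'ee_rot': array([ 1.59644538e-03,  9.83772857e-02,  9.95147909e-01, -1.80613243e-06]), 'contact_force': array([-0.2214374 ,  0.41234277,  7.04083245]), 'moment': array([0.14051158, 0.04225725, 0.05827751]), 'gripper_force': 87.5107741355896, 'width': 0.01400067993692747}
```

```bash
python3 -m jog '[{"dx":0,"dy":0,"dz":-0.05,"ax":0,"ay":0,"az":0,"grip":-1},{"dx":0,"dy":0,"dz":-0.12,"ax":0,"ay":0,"az":0,"grip":-1},{"dx":0,"dy":0,"dz":-0.22,"ax":0,"ay":0,"az":0,"grip":-1},{"dx":0,"dy":0,"dz":-0.36,"ax":0,"ay":0,"az":0,"grip":-1},{"dx":0,"dy":0,"dz":-0.5,"ax":0,"ay":0,"az":0,"grip":-1}]' 90
python3 -m jog '[{"dx":0.05,"dy":0.08,"dz":-0.02,"ax":0,"ay":0,"az":-0.06,"grip":-1},{"dx":0.12,"dy":0.2,"dz":-0.02,"ax":0,"ay":0,"az":-0.12,"grip":-1},{"dx":0.2,"dy":0.34,"dz":-0.02,"ax":0,"ay":0,"az":-0.18,"grip":-1},{"dx":0.28,"dy":0.48,"dz":-0.02,"ax":0,"ay":0,"az":-0.24,"grip":-1},{"dx":0.36,"dy":0.62,"dz":-0.02,"ax":0,"ay":0,"az":-0.277,"grip":-1}]'; python3 -c "from rig import manip;print(manip.get_state())"
```

```text
clock: 3.83
position: [0.5791, -0.0989, 0.2722]
ee_rot: [-0.001, 0.098, 0.995, 0.0]
contact_force: [0.8, 0.0, -0.6]
width: 0.014
gripper_force: 87.6
clock: 4.25
position: [0.5211, 0.0718, 0.2768]
ee_rot: [0.0, -0.12, 0.993, 0.0]
contact_force: [0.8, -0.0, -0.7]
width: 0.0136
gripper_force: 87.6
{'clock': 4.25, 'qpos': array([ 4.39791810e-03,  1.78674492e-01,  1.52379955e+00,  2.39119299e-04,
        1.43909983e+00, -1.80743703e+00]), 'qd': array([ 0.87234416, -0.16069495,  0.20755744,  0.00369262, -0.05875642,
        0.20324532]), 'effort': array([ -5.50958186, -37.42206573, -25.44657826,  -0.19261144,
         0.29747047,  -0.38651442]), 'position': array([0.52113402, 0.071779  , 0.27680877]), 'ee_rot': array([ 2.30600174e-05, -1.20212179e-01,  9.92748215e-01,  1.16638229e-04]), 'contact_force': array([ 0.79944939, -0.03391691, -0.746621  ]), 'moment': array([ 0.02352645, -0.05065055,  0.0476248 ]), 'gripper_force': 87.5792384147644, 'width': 0.013633387675154833}
```

```bash
python3 -m jog '[{"dx":0.01,"dy":0.15,"dz":0,"ax":0,"ay":0,"az":0,"grip":-1},{"dx":0.03,"dy":0.3,"dz":0,"ax":0,"ay":0,"az":0,"grip":-1},{"dx":0.05,"dy":0.45,"dz":0,"ax":0,"ay":0,"az":0,"grip":-1},{"dx":0.07,"dy":0.6,"dz":0.06,"ax":0,"ay":0,"az":0,"grip":-1},{"dx":0.09,"dy":0.75,"dz":0.14,"ax":0,"ay":0,"az":0,"grip":-1}]'
python3 -m jog '[{"dx":0,"dy":0.15,"dz":0.08,"ax":0,"ay":0,"az":0,"grip":-1},{"dx":0,"dy":0.3,"dz":0.14,"ax":0,"ay":0,"az":0,"grip":-1},{"dx":0,"dy":0.41,"dz":0.2,"ax":0,"ay":0,"az":0,"grip":-1},{"dx":0,"dy":0.48,"dz":0.24,"ax":0,"ay":0,"az":0,"grip":-1},{"dx":0,"dy":0.5,"dz":0.25,"ax":0,"ay":0,"az":0,"grip":-1}]'
python3 -m jog '[{"dx":0,"dy":0,"dz":0,"ax":0,"ay":0,"az":0,"grip":-1},{"dx":0,"dy":0,"dz":0,"ax":0,"ay":0,"az":0,"grip":-1}]'
python3 - <<'E'
from h import *
C=grab("d")
p=(.5005,.3090,.2397)
S=np.r_[T(p,[-.0585,.080]),.0355]; print([ (n,proj(C[n],S).round(1).tolist()) for n in C]); print(manip.get_state()["contact_force"])
a=cv2.resize(C["top"][0][160:230,165:255,::-1],(450,350),interpolation=cv2.INTER_CUBIC)
b=cv2.resize(C["side"][0][120:190,255:325,::-1],(350,350),interpolation=cv2.INTER_CUBIC)
cv2.imwrite("pics/d.png",np.hstack([a,b]))
E
```

```text
clock: 4.67
position: [0.4565, 0.2486, 0.2437]
ee_rot: [0.002, -0.119, 0.993, 0.001]
contact_force: [0.7, 0.4, -1.6]
width: 0.0144
gripper_force: 87.6
clock: 5.08
position: [0.4247, 0.3701, 0.1775]
ee_rot: [-0.002, -0.12, 0.993, -0.0]
contact_force: [0.5, 0.7, -0.9]
width: 0.0139
gripper_force: 87.7
clock: 5.25
position: [0.4271, 0.3675, 0.18]
ee_rot: [0.0, -0.119, 0.993, -0.0]
contact_force: [0.1, -0.1, -1.2]
width: 0.0139
gripper_force: 87.8
[('side', [[281.3, 162.1]]), ('top', [[186.4, 216.3]])]
[-0.68723383 -0.15396345 -1.39355681]
```

View pics/d.png

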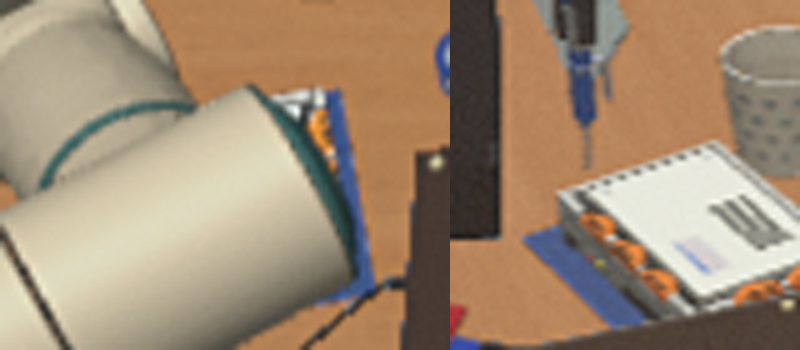

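```bash
python3 - <<'E'
from h import *
C={}
for n in("side","top"):
    d=manip.get_image(n); C[n]=(d["img"],d["mtx"],np.array(d["world_to_cam"]))
s=manip.get_state(); print(s["position"],s["ee_rot"])
print("hang tip",tri(C,(370.5,227.8),(313.9,180.3)))
x=s["position"]
for h in(-.1056,-.08,-.0656): print(h,proj(C["side"],x+[0,0,h]).round(2), proj(C["top"],x+[0,0,h]).round(1))
g=cv2.cvtColor(C["side"][0],cv2.COLOR_RGB2GRAY).astype(int)
print(g[138:158,276:290])
E
```

```text
[0.42766865 0.36712628 0.1807906 ] [ 7.81820623e-04 -1.18054632e-01  9.93006774e-01  1.99520021e-04]
hang tip (array([ 0.5853, -0.1012,  0.0424]), array([0.13, 0.1 ]))
-0.1056 [[281.77 153.53]] [[185.9 211. ]]
-0.08 [[281.33 147.49]] [[184.4 207.9]]
-0.0656 [[281.08 144.05]] [[183.6 206.1]]
[[141 143 134  97  62  71  65  70 122 130 103 118 139 143]
 [140 144 144 110  63  67  68  73 124 144 125 118 136 142]
 [144 142 147 115  66  65  66  63 122 148 141 138 139 142]
 [144 146 147 113  63  67  68  63 121 148 145 142 143 142]
 [141 140 146 119  67  65  69  62 120 147 141 144 143 140]
 [145 143 145 122  75  68  64  63 118 152 147 141 146 142]
 [144 143 140 142 118  85  78 112 143 147 148 144 143 140]
 [144 140 141 144 146 117  90 125 146 147 146 146 144 143]
 [142 145 143 143 144 133 111 132 146 144 146 146 147 142]
 [144 144 142 143 146 133 120 134 145 144 146 144 146 146]
 [142 142 145 142 143 131 118 133 142 143 147 144 143 142]
 [141 143 143 144 144 126 108 133 146 146 144 144 147 145]
 [142 139 144 143 144 131 120 131 143 143 145 144 142 145]
 [142 140 142 142 145 129 115 133 142 142 143 142 143 145]
 [143 139 144 141 142 141 128 132 144 144 145 142 142 144]
 [146 142 145 142 142 141 135 133 141 144 140 141 141 140]
 [146 144 146 144 143 140 139 139 143 139 140 153 177 190]
 [141 142 141 143 141 139 140 137 154 177 190 203 177 129]
 [143 145 140 139 139 150 177 190 207 176 130 199 231 226]
 [140 136 150 170 185 208 187 140 204 222 212 232 235 234]]
```

```bash
python3 - <<'E'
from h import *
from scipy.ndimage import map_coordinates
p=(.5005,.3090,.2397)
t=np.arange(0,32,2)
print("offset from outer edge",t)
for n in("top","side"):
    d=manip.get_image(n); c=(d["img"],d["mtx"],np.array(d["world_to_cam"]))
    g=cv2.cvtColor(cv2.imread(f"pics/a_{n}.png"),cv2.COLOR_BGR2GRAY).astype(float)
    for nm,f in(("front y=-75",lambda q:(-.07+q,-.075)),("front y=-80",lambda q:(-.07+q,-.08)),("front y=-70",lambda q:(-.07+q,-.07)),("front y=75",lambda q:(-.07+q,.075)),("right x=-45",lambda q:(-.045,-.1+q)),("right x=-40",lambda q:(-.04,-.1+q))):
        X=np.array([np.r_[T(p,f(q/1000)),.046] for q in t]); u=proj(c,X)
        print(n,nm,map_coordinates(g,[u[:,1],u[:,0]],order=1).astype(int))
E
```

```text
offset from outer edge [ 0  2  4  6  8 10 12 14 16 18 20 22 24 26 28 30]
top front y=-75 [152 182 178 138 104  79  65  90 118 159 201 219 233 234 232 231]
top front y=-80 [180 212 182 151 109  69  63  70  90 118 146 170 184 165 145 134]
top front y=-70 [170 182 191 143  88  70  65  88 124 164 205 232 231 230 229 227]
top front y=75 [109 127 139 147 120  78  66  78 102 140 177 209 231 226 221 220]
top right x=-45 [161 207 212 211 203 187 163 129  93 118 175 210 234 234 231 231]
top right x=-40 [169 194 200 187 167 180 195 139  88 105 134 192 231 230 229 227]
side front y=-75 [150 178 176 154 117  78  64  77 104 140 175 206 229 231 224 216]
side front y=-80 [139 163 173 151 112  75  59  79 102 118 134 147 163 167 166 160]
side front y=-70 [149 172 177 165 122  84  75  81 105 135 180 217 229 236 234 233]
side front y=75 [160 187 198 170 137 107  85  89 110 140 172 202 223 232 231 225]
side right x=-45 [116 140 162 173 172 150 130 121 125 139 166 196 222 234 236 233]
side right x=-40 [133 157 177 195 175 145 121 106 122 139 160 185 207 223 232 233]
```

```bash
python3 -m jog '[{"dx":0.011,"dy":0.024,"dz":0.03,"ax":0,"ay":0,"az":0,"grip":-1},{"dx":0.011,"dy":0.024,"dz":0.06,"ax":0,"ay":0,"az":0,"grip":-1},{"dx":0.011,"dy":0.024,"dz":0.085,"ax":0,"ay":0,"az":0,"grip":-1},{"dx":0.011,"dy":0.024,"dz":0.096,"ax":0,"ay":0,"az":0,"grip":-1},{"dx":0.011,"dy":0.024,"dz":0.1,"ax":0,"ay":0,"az":0,"grip":-1}]'
python3 -m jog '[{"dx":0,"dy":0,"dz":0.01,"ax":0,"ay":0,"az":0,"grip":-1},{"dx":0,"dy":0,"dz":0.02,"ax":0,"ay":0,"az":0,"grip":-1},{"dx":0,"dy":0,"dz":0.03,"ax":0,"ay":0,"az":0,"grip":-1},{"dx":0,"dy":0,"dz":0.03,"ax":0,"ay":0,"az":0,"grip":-1}]'
python3 - <<'E'
from h import *
s=manip.get_state(); print(s["position"],s["contact_force"],s["moment"])
d=manip.get_image("side"); c=(d["img"],d["mtx"],np.array(d["world_to_cam"]))
g=cv2.cvtColor(c[0],cv2.COLOR_RGB2GRAY).astype(int); print(proj(c,s["position"]-[0,0,.1056]).round(1)); print(g[150:166,275:290])
E
```

```text
clock: 5.97
position: [0.4221, 0.3728, 0.1536]
ee_rot: [-0.001, -0.119, 0.993, -0.001]
contact_force: [0.3, 0.7, -0.6]
width: 0.0138
gripper_force: 87.8
clock: 6.3
position: [0.4225, 0.3731, 0.1469]
ee_rot: [-0.0, -0.119, 0.993, -0.0]
contact_force: [-0.1, 0.1, -1.6]
width: 0.014
gripper_force: 87.8
[0.42251634 0.37309709 0.14687643] [-0.11457367  0.1342455  -1.6422845 ] [ 0.02775214  0.01502214 -0.02555716]
[[280.6 160.8]]
[[144 141 145 112  65  66  65  65 116 147 144 142 145 145 144]
 [142 141 145 127  86  67  67  76 118 144 142 143 141 143 142]
 [141 142 144 141 125  95  97 119 142 145 144 142 145 144 142]
 [142 143 140 146 143 128 116 132 145 143 143 142 143 143 140]
 [141 144 144 139 144 132 121 136 142 140 140 142 152 176 188]
 [142 141 142 145 143 134 111 127 137 146 177 190 204 176 133]
 [142 140 142 139 142 131 121 162 190 207 178 130 199 232 226]
 [141 138 137 152 175 160 148 151 140 201 220 212 232 233 232]
 [138 171 195 183 164 120 100 161 219 229 217 202 221 233 230]
 [140 121 174 207 172 115  91 132 180 225 235 230 230 232 232]
 [141 124 102 174 206 164 116  95 109 155 221 238 233 232 231]
 [144 130 107 105 175 205 160  92  68 100 153 217 236 232 232]
 [141 125 109  98 103 151 133  89  87  74  98 142 214 235 234]
 [142 130 106  90  92  98 139 130 120 145 147 133 141 207 235]
 [147 116  90  96  90  99 109 103  85 112 154 159 134 130 204]
 [123 106  92 102  98  89 103 102 101  97 117 154 130  99 128]]
```

```bash
python3 -m jog '[{"dx":0,"dy":0,"dz":0.008,"ax":0,"ay":0,"az":0,"grip":-1},{"dx":0,"dy":0,"dz":0.016,"ax":0,"ay":0,"az":0,"grip":-1},{"dx":0,"dy":0,"dz":0.024,"ax":0,"ay":0,"az":0,"grip":-1},{"dx":0,"dy":0,"dz":0.03,"ax":0,"ay":0,"az":0,"grip":-1},{"dx":0,"dy":0,"dz":0.03,"ax":0,"ay":0,"az":0,"grip":-1}]'
```

```text
clock: 6.77
position: [0.4225, 0.3731, 0.1394]
ee_rot: [-0.0, -0.119, 0.993, -0.0]
contact_force: [-0.1, 0.2, -1.4]
width: 0.0135
gripper_force: 87.8
```

```bash
python3 -m jog '[{"dx":0,"dy":0,"dz":0.006,"ax":0,"ay":0,"az":0,"grip":-1},{"dx":0,"dy":0,"dz":0.012,"ax":0,"ay":0,"az":0,"grip":-1},{"dx":0,"dy":0,"dz":0.017,"ax":0,"ay":0,"az":0,"grip":-1},{"dx":0,"dy":0,"dz":0.017,"ax":0,"ay":0,"az":0,"grip":-1}]'
python3 -m jog '[{"dx":0.004,"dy":0,"dz":0,"ax":0,"ay":0,"az":0,"grip":-1},{"dx":0.008,"dy":0,"dz":0,"ax":0,"ay":0,"az":0,"grip":-1},{"dx":0.008,"dy":0,"dz":0,"ax":0,"ay":0,"az":0,"grip":-1},{"dx":0.008,"dy":0,"dz":0,"ax":0,"ay":0,"az":0,"grip":-1}]'
python3 -m jog '[{"dx":-0.004,"dy":0,"dz":0,"ax":0,"ay":0,"az":0,"grip":-1},{"dx":-0.008,"dy":0,"dz":0,"ax":0,"ay":0,"az":0,"grip":-1},{"dx":-0.012,"dy":0,"dz":0,"ax":0,"ay":0,"az":0,"grip":-1},{"dx":-0.016,"dy":0,"dz":0,"ax":0,"ay":0,"az":0,"grip":-1},{"dx":-0.016,"dy":0,"dz":0,"ax":0,"ay":0,"az":0,"grip":-1}]'
python3 -m jog '[{"dx":0,"dy":0,"dz":0,"ax":0,"ay":0,"az":0,"grip":-1},{"dx":0,"dy":0,"dz":0,"ax":0,"ay":0,"az":0,"grip":-1}]'
```

```text
clock: 7.1
position: [0.4225, 0.3731, 0.1353]
ee_rot: [-0.0, -0.119, 0.993, -0.0]
contact_force: [-0.1, 0.2, -1.1]
width: 0.0139
gripper_force: 87.8
clock: 7.43
position: [0.4207, 0.3728, 0.1357]
ee_rot: [0.0, -0.119, 0.993, 0.0]
contact_force: [-0.3, -0.0, -1.1]
width: 0.0139
gripper_force: 87.8
clock: 7.85
position: [0.424, 0.3735, 0.1354]
ee_rot: [-0.001, -0.119, 0.993, -0.0]
contact_force: [-1.4, 0.2, -0.7]
width: 0.0137
gripper_force: 87.9
clock: 8.02
position: [0.4241, 0.3736, 0.1354]
ee_rot: [-0.001, -0.119, 0.993, -0.0]
contact_force: [-1.5, 0.1, 0.3]
width: 0.0141
gripper_force: 87.9
```

```bash
python3 -m jog '[{"dx":0.01,"dy":-0.006,"dz":0,"ax":0,"ay":0,"az":0,"grip":-1},{"dx":0.01,"dy":-0.013,"dz":0,"ax":0,"ay":0,"az":0,"grip":-1},{"dx":0.01,"dy":-0.02,"dz":0,"ax":0,"ay":0,"az":0,"grip":-1},{"dx":0.01,"dy":-0.027,"dz":0,"ax":0,"ay":0,"az":0,"grip":-1},{"dx":0.01,"dy":-0.034,"dz":0,"ax":0,"ay":0,"az":0,"grip":-1}]'
for i in 1; do python3 -m jog '[{"dx":0,"dy":-0.007,"dz":0,"ax":0,"ay":0,"az":0,"grip":-1},{"dx":0,"dy":-0.014,"dz":0,"ax":0,"ay":0,"az":0,"grip":-1},{"dx":0,"dy":-0.021,"dz":0,"ax":0,"ay":0,"az":0,"grip":-1},{"dx":0,"dy":-0.028,"dz":0,"ax":0,"ay":0,"az":0,"grip":-1},{"dx":0,"dy":-0.035,"dz":0,"ax":0,"ay":0,"az":0,"grip":-1}]'; done
python3 -m jog '[{"dx":0,"dy":-0.007,"dz":0,"ax":0,"ay":0,"az":0,"grip":-1},{"dx":0,"dy":-0.014,"dz":0,"ax":0,"ay":0,"az":0,"grip":-1},{"dx":0,"dy":-0.021,"dz":0,"ax":0,"ay":0,"az":0,"grip":-1},{"dx":0,"dy":-0.028,"dz":0,"ax":0,"ay":0,"az":0,"grip":-1},{"dx":0,"dy":-0.035,"dz":0,"ax":0,"ay":0,"az":0,"grip":-1}]'
```

```text
clock: 8.43
position: [0.4247, 0.3647, 0.1357]
ee_rot: [0.0, -0.119, 0.993, 0.0]
contact_force: [0.9, -0.3, -0.7]
width: 0.0139
gripper_force: 87.8
clock: 8.85
position: [0.4264, 0.3562, 0.1356]
ee_rot: [0.0, -0.119, 0.993, 0.0]
contact_force: [-1.1, -1.2, -1.0]
width: 0.0137
gripper_force: 87.8
clock: 9.27
position: [0.4286, 0.348, 0.1357]
ee_rot: [0.0, -0.119, 0.993, 0.0]
contact_force: [-0.2, 1.6, -1.0]
width: 0.0135
gripper_force: 87.7
```

```bash
python3 -m jog '[{"dx":0,"dy":-0.007,"dz":0,"ax":0,"ay":0,"az":0,"grip":-1},{"dx":0,"dy":-0.014,"dz":0,"ax":0,"ay":0,"az":0,"grip":-1},{"dx":0,"dy":-0.021,"dz":0,"ax":0,"ay":0,"az":0,"grip":-1},{"dx":0,"dy":-0.028,"dz":0,"ax":0,"ay":0,"az":0,"grip":-1},{"dx":0,"dy":-0.035,"dz":0,"ax":0,"ay":0,"az":0,"grip":-1}]'
python3 -m jog '[{"dx":0,"dy":-0.007,"dz":0,"ax":0,"ay":0,"az":0,"grip":-1},{"dx":0,"dy":-0.014,"dz":0,"ax":0,"ay":0,"az":0,"grip":-1},{"dx":0,"dy":-0.021,"dz":0,"ax":0,"ay":0,"az":0,"grip":-1},{"dx":0,"dy":-0.028,"dz":0,"ax":0,"ay":0,"az":0,"grip":-1},{"dx":0,"dy":-0.035,"dz":0,"ax":0,"ay":0,"az":0,"grip":-1}]'
python3 -m jog '[{"dx":0,"dy":-0.007,"dz":0,"ax":0,"ay":0,"az":0,"grip":-1},{"dx":0,"dy":-0.014,"dz":0,"ax":0,"ay":0,"az":0,"grip":-1},{"dx":0,"dy":-0.021,"dz":0,"ax":0,"ay":0,"az":0,"grip":-1},{"dx":0,"dy":-0.028,"dz":0,"ax":0,"ay":0,"az":0,"grip":-1},{"dx":0,"dy":-0.035,"dz":0,"ax":0,"ay":0,"az":0,"grip":-1}]'
python3 - <<'E'
from h import *
C=grab("e")
for n,r in(("side",(265,150,335,185)),("top",(180,175,240,225))): print(n,blobs(C[n][0],(8,150,120),(20,255,255),r,5))
E
```

```text
clock: 9.68
position: [0.4304, 0.3387, 0.1355]
ee_rot: [-0.0, -0.119, 0.993, -0.0]
contact_force: [-0.2, -0.5, -1.2]
width: 0.0139
gripper_force: 87.8
clock: 10.1
position: [0.4323, 0.3305, 0.1355]
ee_rot: [-0.0, -0.119, 0.993, -0.0]
contact_force: [0.5, 0.4, -1.7]
width: 0.0136
gripper_force: 87.8
clock: 10.52
position: [0.4346, 0.3222, 0.1356]
ee_rot: [-0.0, -0.119, 0.993, 0.0]
contact_force: [-1.5, -0.1, -1.4]
width: 0.0138
gripper_force: 87.8
side [(np.int32(22), np.float64(283.14), np.float64(165.68), [280, 163, 6, 7]), (np.int32(20), np.float64(290.9), np.float64(170.3), [288, 168, 6, 6]), (np.int32(27), np.float64(326.81), np.float64(174.56), [323, 173, 9, 5]), (np.int32(23), np.float64(296.57), np.float64(176.0), [294, 174, 6, 6]), (np.int32(22), np.float64(316.14), np.float64(177.82), [312, 176, 9, 5])]
top []
```

```bash
python3 -m jog '[{"dx":0,"dy":-0.007,"dz":0,"ax":0,"ay":0,"az":0,"grip":-1},{"dx":0,"dy":-0.014,"dz":0,"ax":0,"ay":0,"az":0,"grip":-1},{"dx":0,"dy":-0.021,"dz":0,"ax":0,"ay":0,"az":0,"grip":-1},{"dx":0,"dy":-0.028,"dz":0,"ax":0,"ay":0,"az":0,"grip":-1},{"dx":0,"dy":-0.035,"dz":0,"ax":0,"ay":0,"az":0,"grip":-1}]'
python3 -m jog '[{"dx":0,"dy":-0.007,"dz":0,"ax":0,"ay":0,"az":0,"grip":-1},{"dx":0,"dy":-0.014,"dz":0,"ax":0,"ay":0,"az":0,"grip":-1},{"dx":0,"dy":-0.021,"dz":0,"ax":0,"ay":0,"az":0,"grip":-1},{"dx":0,"dy":-0.028,"dz":0,"ax":0,"ay":0,"az":0,"grip":-1},{"dx":0,"dy":-0.035,"dz":0,"ax":0,"ay":0,"az":0,"grip":-1}]'
python3 -m jog '[{"dx":0,"dy":-0.007,"dz":0,"ax":0,"ay":0,"az":0,"grip":-1},{"dx":0,"dy":-0.014,"dz":0,"ax":0,"ay":0,"az":0,"grip":-1},{"dx":0,"dy":-0.021,"dz":0,"ax":0,"ay":0,"az":0,"grip":-1},{"dx":0,"dy":-0.028,"dz":0,"ax":0,"ay":0,"az":0,"grip":-1},{"dx":0,"dy":-0.035,"dz":0,"ax":0,"ay":0,"az":0,"grip":-1}]'
python3 -m jog '[{"dx":0,"dy":-0.007,"dz":0,"ax":0,"ay":0,"az":0,"grip":-1},{"dx":0,"dy":-0.014,"dz":0,"ax":0,"ay":0,"az":0,"grip":-1},{"dx":0,"dy":-0.021,"dz":0,"ax":0,"ay":0,"az":0,"grip":-1},{"dx":0,"dy":-0.028,"dz":0,"ax":0,"ay":0,"az":0,"grip":-1},{"dx":0,"dy":-0.035,"dz":0,"ax":0,"ay":0,"az":0,"grip":-1}]'
```

```text
clock: 11.03
position: [0.4367, 0.3137, 0.1356]
ee_rot: [-0.0, -0.119, 0.993, 0.0]
contact_force: [0.3, -0.3, -1.6]
width: 0.0139
gripper_force: 87.8
clock: 11.45
position: [0.439, 0.3056, 0.1358]
ee_rot: [0.0, -0.119, 0.993, 0.0]
contact_force: [0.0, 2.4, -0.2]
width: 0.0137
gripper_force: 87.7
clock: 11.87
position: [0.4407, 0.2962, 0.1355]
ee_rot: [-0.0, -0.119, 0.993, -0.0]
contact_force: [0.2, 0.4, -0.7]
width: 0.0136
gripper_force: 87.8
clock: 12.28
position: [0.4426, 0.2879, 0.1355]
ee_rot: [-0.0, -0.119, 0.993, -0.0]
contact_force: [0.6, -0.3, -0.3]
width: 0.0137
gripper_force: 87.8
```

```bash
python3 -m jog '[{"dx":0,"dy":-0.007,"dz":0,"ax":0,"ay":0,"az":0,"grip":-1},{"dx":0,"dy":-0.014,"dz":0,"ax":0,"ay":0,"az":0,"grip":-1},{"dx":0,"dy":-0.021,"dz":0,"ax":0,"ay":0,"az":0,"grip":-1},{"dx":0,"dy":-0.028,"dz":0,"ax":0,"ay":0,"az":0,"grip":-1},{"dx":0,"dy":-0.035,"dz":0,"ax":0,"ay":0,"az":0,"grip":-1}]'
python3 -m jog '[{"dx":0,"dy":-0.007,"dz":0,"ax":0,"ay":0,"az":0,"grip":-1},{"dx":0,"dy":-0.014,"dz":0,"ax":0,"ay":0,"az":0,"grip":-1},{"dx":0,"dy":-0.021,"dz":0,"ax":0,"ay":0,"az":0,"grip":-1},{"dx":0,"dy":-0.028,"dz":0,"ax":0,"ay":0,"az":0,"grip":-1},{"dx":0,"dy":-0.035,"dz":0,"ax":0,"ay":0,"az":0,"grip":-1}]'
python3 -m jog '[{"dx":0,"dy":-0.007,"dz":0,"ax":0,"ay":0,"az":0,"grip":-1},{"dx":0,"dy":-0.014,"dz":0,"ax":0,"ay":0,"az":0,"grip":-1},{"dx":0,"dy":-0.021,"dz":0,"ax":0,"ay":0,"az":0,"grip":-1},{"dx":0,"dy":-0.028,"dz":0,"ax":0,"ay":0,"az":0,"grip":-1},{"dx":0,"dy":-0.035,"dz":0,"ax":0,"ay":0,"az":0,"grip":-1}]'
python3 -m jog '[{"dx":0,"dy":-0.007,"dz":0,"ax":0,"ay":0,"az":0,"grip":-1},{"dx":0,"dy":-0.014,"dz":0,"ax":0,"ay":0,"az":0,"grip":-1},{"dx":0,"dy":-0.021,"dz":0,"ax":0,"ay":0,"az":0,"grip":-1},{"dx":0,"dy":-0.028,"dz":0,"ax":0,"ay":0,"az":0,"grip":-1},{"dx":0,"dy":-0.035,"dz":0,"ax":0,"ay":0,"az":0,"grip":-1}]'
python3 - <<'E'
from h import *
C=grab("f")
for n,r in(("side",(265,150,335,185)),("top",(180,175,240,225))): print(n,blobs(C[n][0],(8,150,120),(20,255,255),r,5))
E
```

```text
clock: 12.7
position: [0.4449, 0.2796, 0.1356]
ee_rot: [-0.0, -0.119, 0.993, 0.0]
contact_force: [-0.7, -0.3, -0.8]
width: 0.0138
gripper_force: 87.8
clock: 13.12
position: [0.447, 0.2712, 0.1356]
ee_rot: [0.0, -0.119, 0.993, 0.0]
contact_force: [0.4, -0.2, -1.3]
width: 0.0139
gripper_force: 87.8
clock: 13.53
position: [0.4494, 0.2633, 0.1358]
ee_rot: [0.0, -0.119, 0.993, 0.001]
contact_force: [0.5, 2.2, -1.5]
width: 0.0136
gripper_force: 87.7
clock: 13.95
position: [0.4511, 0.2539, 0.1355]
ee_rot: [-0.0, -0.119, 0.993, -0.0]
contact_force: [0.3, 0.9, -0.0]
width: 0.0139
gripper_force: 87.8
side [(np.int32(82), np.float64(289.35), np.float64(171.68), [280, 163, 19, 18]), (np.int32(29), np.float64(326.79), np.float64(174.62), [323, 173, 9, 5]), (np.int32(23), np.float64(316.13), np.float64(177.87), [312, 176, 9, 5])]
top []
```

```bash
python3 -m jog '[{"dx":0,"dy":-0.007,"dz":0,"ax":0,"ay":0,"az":0,"grip":-1},{"dx":0,"dy":-0.014,"dz":0,"ax":0,"ay":0,"az":0,"grip":-1},{"dx":0,"dy":-0.021,"dz":0,"ax":0,"ay":0,"az":0,"grip":-1},{"dx":0,"dy":-0.028,"dz":0,"ax":0,"ay":0,"az":0,"grip":-1},{"dx":0,"dy":-0.035,"dz":0,"ax":0,"ay":0,"az":0,"grip":-1}]'
python3 -m jog '[{"dx":0,"dy":-0.007,"dz":0,"ax":0,"ay":0,"az":0,"grip":-1},{"dx":0,"dy":-0.014,"dz":0,"ax":0,"ay":0,"az":0,"grip":-1},{"dx":0,"dy":-0.021,"dz":0,"ax":0,"ay":0,"az":0,"grip":-1},{"dx":0,"dy":-0.028,"dz":0,"ax":0,"ay":0,"az":0,"grip":-1},{"dx":0,"dy":-0.035,"dz":0,"ax":0,"ay":0,"az":0,"grip":-1}]'
python3 -m jog '[{"dx":0,"dy":-0.007,"dz":0,"ax":0,"ay":0,"az":0,"grip":-1},{"dx":0,"dy":-0.014,"dz":0,"ax":0,"ay":0,"az":0,"grip":-1},{"dx":0,"dy":-0.021,"dz":0,"ax":0,"ay":0,"az":0,"grip":-1},{"dx":0,"dy":-0.028,"dz":0,"ax":0,"ay":0,"az":0,"grip":-1},{"dx":0,"dy":-0.035,"dz":0,"ax":0,"ay":0,"az":0,"grip":-1}]'
python3 -m jog '[{"dx":0,"dy":-0.007,"dz":0,"ax":0,"ay":0,"az":0,"grip":-1},{"dx":0,"dy":-0.014,"dz":0,"ax":0,"ay":0,"az":0,"grip":-1},{"dx":0,"dy":-0.021,"dz":0,"ax":0,"ay":0,"az":0,"grip":-1},{"dx":0,"dy":-0.028,"dz":0,"ax":0,"ay":0,"az":0,"grip":-1},{"dx":0,"dy":-0.035,"dz":0,"ax":0,"ay":0,"az":0,"grip":-1}]'
python3 -m jog '[{"dx":0,"dy":-0.007,"dz":0,"ax":0,"ay":0,"az":0,"grip":-1},{"dx":0,"dy":-0.014,"dz":0,"ax":0,"ay":0,"az":0,"grip":-1},{"dx":0,"dy":-0.021,"dz":0,"ax":0,"ay":0,"az":0,"grip":-1},{"dx":0,"dy":-0.026,"dz":0,"ax":0,"ay":0,"az":0,"grip":-1},{"dx":0,"dy":-0.03,"dz":0,"ax":0,"ay":0,"az":0,"grip":-1}]'
python3 -m jog '[{"dx":0,"dy":-0.004,"dz":0,"ax":0,"ay":0,"az":0,"grip":-1},{"dx":0,"dy":-0.008,"dz":0,"ax":0,"ay":0,"az":0,"grip":-1},{"dx":0,"dy":-0.012,"dz":0,"ax":0,"ay":0,"az":0,"grip":-1},{"dx":0,"dy":-0.012,"dz":0,"ax":0,"ay":0,"az":0,"grip":-1}]'
```

```text
clock: 14.47
position: [0.4529, 0.2454, 0.1355]
ee_rot: [-0.0, -0.119, 0.993, -0.0]
contact_force: [-1.3, -0.9, -0.0]
width: 0.0137
gripper_force: 87.8
clock: 14.88
position: [0.4552, 0.2371, 0.1356]
ee_rot: [-0.0, -0.119, 0.993, 0.0]
contact_force: [0.6, -0.5, -0.3]
width: 0.014
gripper_force: 87.8
clock: 15.3
position: [0.4573, 0.2287, 0.1356]
ee_rot: [0.0, -0.119, 0.993, 0.0]
contact_force: [0.6, 1.0, -0.7]
width: 0.0138
gripper_force: 87.8
clock: 15.72
position: [0.4594, 0.2202, 0.1356]
ee_rot: [0.0, -0.119, 0.993, 0.0]
contact_force: [-0.4, 0.7, -1.0]
width: 0.0137
gripper_force: 87.8
clock: 16.13
position: [0.4612, 0.2129, 0.1356]
ee_rot: [0.0, -0.119, 0.993, 0.0]
contact_force: [-0.5, 0.7, -1.2]
width: 0.0138
gripper_force: 87.8
clock: 16.47
position: [0.4619, 0.21, 0.1356]
ee_rot: [0.0, -0.119, 0.993, 0.0]
contact_force: [-0.3, 0.5, -1.1]
width: 0.0138
gripper_force: 87.8
```

```bash
python3 -m jog '[{"dx":0,"dy":-0.003,"dz":0,"ax":0,"ay":0,"az":0,"grip":-1},{"dx":0,"dy":-0.006,"dz":0,"ax":0,"ay":0,"az":0,"grip":-1},{"dx":0,"dy":-0.008,"dz":0,"ax":0,"ay":0,"az":0,"grip":-1},{"dx":0,"dy":-0.008,"dz":0,"ax":0,"ay":0,"az":0,"grip":-1}]'
```

```text
clock: 16.8
position: [0.4623, 0.2081, 0.1356]
ee_rot: [0.0, -0.119, 0.993, 0.0]
contact_force: [-0.2, 0.4, -1.4]
width: 0.0139
gripper_force: 87.8
```

```bash
python3 -m jog '[{"dx":0,"dy":-0.003,"dz":0,"ax":0,"ay":0,"az":0,"grip":-1},{"dx":0,"dy":-0.006,"dz":0,"ax":0,"ay":0,"az":0,"grip":-1},{"dx":0,"dy":-0.008,"dz":0,"ax":0,"ay":0,"az":0,"grip":-1},{"dx":0,"dy":-0.008,"dz":0,"ax":0,"ay":0,"az":0,"grip":-1}]'
```

```text
clock: 17.13
position: [0.4626, 0.2072, 0.1356]
ee_rot: [-0.0, -0.118, 0.993, 0.001]
contact_force: [-1.5, 4.4, 0.1]
width: 0.0136
gripper_force: 87.7
```

```bash
python3 -m jog '[{"dx":0,"dy":0.005,"dz":0,"ax":0,"ay":0,"az":0,"grip":-1},{"dx":0,"dy":0.0105,"dz":0,"ax":0,"ay":0,"az":0,"grip":-1},{"dx":-0.007,"dy":0.0105,"dz":0,"ax":0,"ay":0,"az":0,"grip":-1},{"dx":-0.014,"dy":0.0105,"dz":0,"ax":0,"ay":0,"az":0,"grip":-1},{"dx":-0.021,"dy":0.0105,"dz":0,"ax":0,"ay":0,"az":0,"grip":-1}]'
python3 -m jog '[{"dx":-0.007,"dy":0,"dz":0,"ax":0,"ay":0,"az":0,"grip":-1},{"dx":-0.014,"dy":0,"dz":0,"ax":0,"ay":0,"az":0,"grip":-1},{"dx":-0.021,"dy":0,"dz":0,"ax":0,"ay":0,"az":0,"grip":-1},{"dx":-0.028,"dy":0,"dz":0,"ax":0,"ay":0,"az":0,"grip":-1},{"dx":-0.035,"dy":0,"dz":0,"ax":0,"ay":0,"az":0,"grip":-1}]'
python3 -m jog '[{"dx":-0.007,"dy":0,"dz":0,"ax":0,"ay":0,"az":0,"grip":-1},{"dx":-0.014,"dy":0,"dz":0,"ax":0,"ay":0,"az":0,"grip":-1},{"dx":-0.021,"dy":0,"dz":0,"ax":0,"ay":0,"az":0,"grip":-1},{"dx":-0.028,"dy":0,"dz":0,"ax":0,"ay":0,"az":0,"grip":-1},{"dx":-0.035,"dy":0,"dz":0,"ax":0,"ay":0,"az":0,"grip":-1}]'
```

```text
clock: 17.55
position: [0.4677, 0.2096, 0.1356]
ee_rot: [0.0, -0.119, 0.993, -0.0]
contact_force: [0.2, 0.7, -1.7]
width: 0.0137
gripper_force: 87.9
clock: 17.97
position: [0.476, 0.212, 0.1356]
ee_rot: [0.0, -0.119, 0.993, -0.0]
contact_force: [0.3, 0.3, -1.6]
width: 0.014
gripper_force: 87.9
clock: 18.38
position: [0.4844, 0.2142, 0.1356]
ee_rot: [-0.0, -0.119, 0.993, 0.0]
contact_force: [0.3, 0.4, -1.0]
width: 0.0136
gripper_force: 87.9
```

```bash
python3 -m jog '[{"dx":-0.007,"dy":0,"dz":0,"ax":0,"ay":0,"az":0,"grip":-1},{"dx":-0.014,"dy":0,"dz":0,"ax":0,"ay":0,"az":0,"grip":-1},{"dx":-0.021,"dy":0,"dz":0,"ax":0,"ay":0,"az":0,"grip":-1},{"dx":-0.028,"dy":0,"dz":0,"ax":0,"ay":0,"az":0,"grip":-1},{"dx":-0.035,"dy":0,"dz":0,"ax":0,"ay":0,"az":0,"grip":-1}]'
python3 -m jog '[{"dx":-0.007,"dy":0,"dz":0,"ax":0,"ay":0,"az":0,"grip":-1},{"dx":-0.014,"dy":0,"dz":0,"ax":0,"ay":0,"az":0,"grip":-1},{"dx":-0.021,"dy":0,"dz":0,"ax":0,"ay":0,"az":0,"grip":-1},{"dx":-0.028,"dy":0,"dz":0,"ax":0,"ay":0,"az":0,"grip":-1},{"dx":-0.035,"dy":0,"dz":0,"ax":0,"ay":0,"az":0,"grip":-1}]'
python3 -m jog '[{"dx":-0.007,"dy":0,"dz":0,"ax":0,"ay":0,"az":0,"grip":-1},{"dx":-0.014,"dy":0,"dz":0,"ax":0,"ay":0,"az":0,"grip":-1},{"dx":-0.021,"dy":0,"dz":0,"ax":0,"ay":0,"az":0,"grip":-1},{"dx":-0.028,"dy":0,"dz":0,"ax":0,"ay":0,"az":0,"grip":-1},{"dx":-0.035,"dy":0,"dz":0,"ax":0,"ay":0,"az":0,"grip":-1}]'
python3 -m jog '[{"dx":-0.007,"dy":0,"dz":0,"ax":0,"ay":0,"az":0,"grip":-1},{"dx":-0.014,"dy":0,"dz":0,"ax":0,"ay":0,"az":0,"grip":-1},{"dx":-0.021,"dy":0,"dz":0,"ax":0,"ay":0,"az":0,"grip":-1},{"dx":-0.028,"dy":0,"dz":0,"ax":0,"ay":0,"az":0,"grip":-1},{"dx":-0.035,"dy":0,"dz":0,"ax":0,"ay":0,"az":0,"grip":-1}]'
python3 - <<'E'
from h import *
C=grab("g")
for n,r in(("side",(265,150,335,185)),("top",(180,175,240,225))): print(n,blobs(C[n][0],(8,150,120),(20,255,255),r,5))
E
```

```text
clock: 18.8
position: [0.4917, 0.2162, 0.1352]
ee_rot: [-0.001, -0.119, 0.993, 0.0]
contact_force: [-2.2, 0.3, -1.2]
width: 0.014
gripper_force: 88.0
clock: 19.22
position: [0.5015, 0.2184, 0.1356]
ee_rot: [0.0, -0.119, 0.993, 0.0]
contact_force: [-2.2, 1.3, -1.0]
width: 0.0137
gripper_force: 88.0
clock: 19.63
position: [0.5105, 0.2203, 0.1358]
ee_rot: [0.001, -0.119, 0.993, -0.0]
contact_force: [0.2, -1.1, -2.1]
width: 0.0137
gripper_force: 87.9
clock: 20.05
position: [0.5185, 0.2224, 0.1356]
ee_rot: [0.0, -0.119, 0.993, 0.0]
contact_force: [-0.3, -0.1, -1.3]
width: 0.0138
gripper_force: 87.9
side [(np.int32(82), np.float64(289.48), np.float64(171.88), [280, 163, 19, 18]), (np.int32(28), np.float64(326.86), np.float64(174.61), [323, 173, 9, 5]), (np.int32(13), np.float64(317.69), np.float64(178.23), [314, 177, 9, 3])]
top [(np.int32(32), np.float64(220.09), np.float64(212.03), [216, 210, 10, 6]), (np.int32(37), np.float64(208.11), np.float64(214.38), [204, 212, 10, 6]), (np.int32(19), np.float64(198.21), np.float64(216.37), [196, 214, 6, 5])]
```

```bash
python3 -m jog '[{"dx":-0.007,"dy":0,"dz":0,"ax":0,"ay":0,"az":0,"grip":-1},{"dx":-0.014,"dy":0,"dz":0,"ax":0,"ay":0,"az":0,"grip":-1},{"dx":-0.021,"dy":0,"dz":0,"ax":0,"ay":0,"az":0,"grip":-1},{"dx":-0.028,"dy":0,"dz":0,"ax":0,"ay":0,"az":0,"grip":-1},{"dx":-0.035,"dy":0,"dz":0,"ax":0,"ay":0,"az":0,"grip":-1}]'
python3 -m jog '[{"dx":-0.007,"dy":0,"dz":0,"ax":0,"ay":0,"az":0,"grip":-1},{"dx":-0.014,"dy":0,"dz":0,"ax":0,"ay":0,"az":0,"grip":-1},{"dx":-0.021,"dy":0,"dz":0,"ax":0,"ay":0,"az":0,"grip":-1},{"dx":-0.028,"dy":0,"dz":0,"ax":0,"ay":0,"az":0,"grip":-1},{"dx":-0.035,"dy":0,"dz":0,"ax":0,"ay":0,"az":0,"grip":-1}]'
python3 -m jog '[{"dx":-0.007,"dy":0,"dz":0,"ax":0,"ay":0,"az":0,"grip":-1},{"dx":-0.014,"dy":0,"dz":0,"ax":0,"ay":0,"az":0,"grip":-1},{"dx":-0.021,"dy":0,"dz":0,"ax":0,"ay":0,"az":0,"grip":-1},{"dx":-0.028,"dy":0,"dz":0,"ax":0,"ay":0,"az":0,"grip":-1},{"dx":-0.035,"dy":0,"dz":0,"ax":0,"ay":0,"az":0,"grip":-1}]'
python3 -m jog '[{"dx":-0.007,"dy":0,"dz":0,"ax":0,"ay":0,"az":0,"grip":-1},{"dx":-0.014,"dy":0,"dz":0,"ax":0,"ay":0,"az":0,"grip":-1},{"dx":-0.021,"dy":0,"dz":0,"ax":0,"ay":0,"az":0,"grip":-1},{"dx":-0.028,"dy":0,"dz":0,"ax":0,"ay":0,"az":0,"grip":-1},{"dx":-0.035,"dy":0,"dz":0,"ax":0,"ay":0,"az":0,"grip":-1}]'
python3 -m jog '[{"dx":-0.007,"dy":0,"dz":0,"ax":0,"ay":0,"az":0,"grip":-1},{"dx":-0.014,"dy":0,"dz":0,"ax":0,"ay":0,"az":0,"grip":-1},{"dx":-0.021,"dy":0,"dz":0,"ax":0,"ay":0,"az":0,"grip":-1},{"dx":-0.028,"dy":0,"dz":0,"ax":0,"ay":0,"az":0,"grip":-1},{"dx":-0.035,"dy":0,"dz":0,"ax":0,"ay":0,"az":0,"grip":-1}]'
python3 -m jog '[{"dx":-0.007,"dy":0,"dz":0,"ax":0,"ay":0,"az":0,"grip":-1},{"dx":-0.014,"dy":0,"dz":0,"ax":0,"ay":0,"az":0,"grip":-1},{"dx":-0.021,"dy":0,"dz":0,"ax":0,"ay":0,"az":0,"grip":-1},{"dx":-0.028,"dy":0,"dz":0,"ax":0,"ay":0,"az":0,"grip":-1},{"dx":-0.035,"dy":0,"dz":0,"ax":0,"ay":0,"az":0,"grip":-1}]'
python3 - <<'E'
from h import *
C=grab("i")
for n,r in(("side",(265,150,335,185)),("top",(180,175,240,225))): print(n,blobs(C[n][0],(8,150,120),(20,255,255),r,5))
E
```

```text
clock: 20.57
position: [0.527, 0.2245, 0.1356]
ee_rot: [0.0, -0.119, 0.993, 0.0]
contact_force: [-0.4, -0.3, -1.1]
width: 0.0139
gripper_force: 87.9
clock: 20.98
position: [0.5339, 0.2266, 0.1352]
ee_rot: [-0.002, -0.119, 0.993, 0.0]
contact_force: [-3.3, -0.1, -1.3]
width: 0.014
gripper_force: 88.0
clock: 21.4
position: [0.5444, 0.2287, 0.1357]
ee_rot: [0.001, -0.119, 0.993, 0.0]
contact_force: [-1.1, -0.7, -1.1]
width: 0.0138
gripper_force: 87.9
clock: 21.82
position: [0.553, 0.2307, 0.1358]
ee_rot: [0.001, -0.119, 0.993, 0.0]
contact_force: [-0.9, -0.5, -1.1]
width: 0.0135
gripper_force: 87.9
clock: 22.23
position: [0.5611, 0.2327, 0.1356]
ee_rot: [0.0, -0.119, 0.993, 0.0]
contact_force: [0.6, 0.5, -1.4]
width: 0.0137
gripper_force: 87.9
clock: 22.65
position: [0.5695, 0.2348, 0.1356]
ee_rot: [0.0, -0.119, 0.993, 0.0]
contact_force: [-0.8, 0.8, -1.3]
width: 0.0136
gripper_force: 87.9
side [(np.int32(80), np.float64(289.5), np.float64(171.79), [280, 163, 19, 18]), (np.int32(30), np.float64(327.9), np.float64(175.73), [324, 174, 9, 5]), (np.int32(14), np.float64(317.5), np.float64(178.07), [314, 177, 8, 3])]
top [(np.int32(23), np.float64(232.7), np.float64(196.35), [231, 193, 5, 8]), (np.int32(32), np.float64(220.09), np.float64(212.03), [216, 210, 10, 6]), (np.int32(34), np.float64(208.09), np.float64(214.47), [204, 212, 10, 6]), (np.int32(7), np.float64(199.57), np.float64(216.71), [198, 216, 4, 3])]
```

```bash
python3 -m jog '[{"dx":-0.006,"dy":0,"dz":0,"ax":0,"ay":0,"az":0,"grip":-1},{"dx":-0.012,"dy":0,"dz":0,"ax":0,"ay":0,"az":0,"grip":-1},{"dx":-0.016,"dy":0,"dz":0,"ax":0,"ay":0,"az":0,"grip":-1},{"dx":-0.016,"dy":0,"dz":0,"ax":0,"ay":0,"az":0,"grip":-1}]'
python3 -m jog '[{"dx":0,"dy":0,"dz":-0.01,"ax":0,"ay":0,"az":0,"grip":-1},{"dx":0,"dy":0,"dz":-0.025,"ax":0,"ay":0,"az":0,"grip":-1},{"dx":0,"dy":0,"dz":-0.045,"ax":0,"ay":0,"az":0,"grip":-1},{"dx":0,"dy":0,"dz":-0.075,"ax":0,"ay":0,"az":0,"grip":-1},{"dx":0,"dy":0,"dz":-0.12,"ax":0,"ay":0,"az":0,"grip":-1}]'
python3 -m jog '[{"dx":0,"dy":0,"dz":-0.1,"ax":0,"ay":0,"az":0,"grip":-1},{"dx":0,"dy":0,"dz":-0.22,"ax":0,"ay":0,"az":0,"grip":-1},{"dx":0,"dy":0,"dz":-0.34,"ax":0,"ay":0,"az":0,"grip":-1},{"dx":0,"dy":0,"dz":-0.4,"ax":0,"ay":0,"az":0,"grip":-1},{"dx":0,"dy":0,"dz":-0.44,"ax":0,"ay":0,"az":0,"grip":-1}]'
python3 - <<'E'
from h import *
C=grab("j")
for n,r in(("side",(265,150,335,185)),("top",(180,175,240,225))): print(n,blobs(C[n][0],(8,150,120),(20,255,255),r,5))
a=cv2.resize(C["top"][0][160:230,165:255,::-1],(450,350),interpolation=cv2.INTER_CUBIC)
b=cv2.resize(C["side"][0][130:200,265:335,::-1],(350,350),interpolation=cv2.INTER_CUBIC)
cv2.imwrite("pics/j.png",np.hstack([a,b]))
E
```

```text
clock: 23.08
position: [0.5735, 0.2358, 0.1356]
ee_rot: [0.0, -0.119, 0.993, 0.0]
contact_force: [-0.5, -0.4, -1.1]
width: 0.0138
gripper_force: 87.9
clock: 23.5
position: [0.5727, 0.2356, 0.1659]
ee_rot: [-0.001, -0.119, 0.993, -0.0]
contact_force: [-0.5, -0.5, -0.6]
width: 0.0138
gripper_force: 87.9
clock: 23.92
position: [0.5742, 0.2361, 0.2799]
ee_rot: [0.003, -0.119, 0.993, 0.001]
contact_force: [-0.5, -0.0, -0.9]
width: 0.0139
gripper_force: 88.0
side [(np.int32(83), np.float64(289.63), np.float64(171.93), [280, 163, 19, 18]), (np.int32(29), np.float64(327.93), np.float64(175.66), [324, 174, 9, 5]), (np.int32(14), np.float64(317.5), np.float64(178.07), [314, 177, 8, 3])]
top [(np.int32(31), np.float64(220.16), np.float64(212.1), [216, 210, 10, 6]), (np.int32(30), np.float64(207.93), np.float64(214.63), [204, 213, 10, 5]), (np.int32(15), np.float64(198.67), np.float64(216.73), [197, 215, 5, 4])]
```

View pics/j.png

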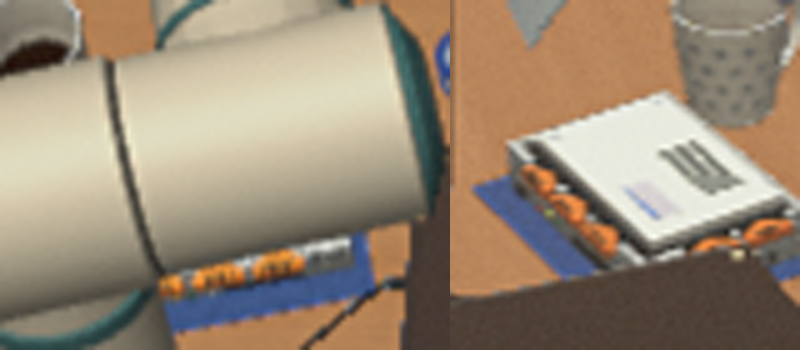

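The side crop shows the cover raised above the wall, with a dark gap at (650,240), and all five clips out. Now taking the pick back to the rail.

```bash
python3 -m jog '[{"dx":0.02,"dy":-0.08,"dz":0,"ax":0,"ay":0,"az":0.06,"grip":-1},{"dx":0.05,"dy":-0.22,"dz":0,"ax":0,"ay":0,"az":0.12,"grip":-1},{"dx":0.08,"dy":-0.36,"dz":0,"ax":0,"ay":0,"az":0.18,"grip":-1},{"dx":0.112,"dy":-0.5,"dz":0,"ax":0,"ay":0,"az":0.24,"grip":-1},{"dx":0.143,"dy":-0.64,"dz":0,"ax":0,"ay":0,"az":0.277,"grip":-1}]'
python3 -m jog '[{"dx":0,"dy":-0.1,"dz":0,"ax":0,"ay":0,"az":0,"grip":-1},{"dx":0,"dy":-0.18,"dz":0,"ax":0,"ay":0,"az":0,"grip":-1},{"dx":0,"dy":-0.2,"dz":0,"ax":0,"ay":0,"az":0,"grip":-1},{"dx":0,"dy":-0.2,"dz":0,"ax":0,"ay":0,"az":0,"grip":-1}]'
```

```text
clock: 24.43
position: [0.575, 0.0705, 0.2738]
ee_rot: [-0.002, 0.1, 0.995, -0.0]
contact_force: [0.1, -0.0, -0.9]
width: 0.0137
gripper_force: 87.9
clock: 24.77
position: [0.5655, 0.0216, 0.2743]
ee_rot: [-0.001, 0.1, 0.995, 0.0]
contact_force: [0.2, 0.8, -0.9]
width: 0.0141
gripper_force: 88.0
```

```bash
python3 -m jog '[{"dx":-0.03,"dy":-0.09,"dz":0,"ax":0,"ay":0,"az":-0.002,"grip":-1},{"dx":-0.075,"dy":-0.23,"dz":0,"ax":0,"ay":0,"az":-0.002,"grip":-1},{"dx":-0.12,"dy":-0.37,"dz":0,"ax":0,"ay":0,"az":-0.002,"grip":-1},{"dx":-0.143,"dy":-0.44,"dz":0,"ax":0,"ay":0,"az":-0.002,"grip":-1},{"dx":-0.148,"dy":-0.461,"dz":0,"ax":0,"ay":0,"az":-0.002,"grip":-1}]'
python3 -m jog '[{"dx":0,"dy":0,"dz":0,"ax":0,"ay":0,"az":0,"grip":-1},{"dx":0,"dy":0,"dz":0,"ax":0,"ay":0,"az":0,"grip":-1},{"dx":0,"dy":0,"dz":0,"ax":0,"ay":0,"az":0,"grip":-1}]'
python3 - <<'E'
from h import *
C=grab("k"); s=manip.get_state(); x=s["position"]; print(x,s["ee_rot"],s["contact_force"])
for n in C:
    print(n,"tip pred",proj(C[n],x-[0,0,.1056]).round(2).tolist(),"z-62",proj(C[n],x-[0,0,.0636]).round(2).tolist())
a=cv2.resize(C["top"][0][110:190,270:350,::-1],(400,400),interpolation=cv2.INTER_CUBIC)
b=cv2.resize(C["side"][0][130:210,330:410,::-1],(400,400),interpolation=cv2.INTER_CUBIC)
cv2.imwrite("pics/k.png",np.hstack([a,b]))
E
```

```text
clock: 25.18
position: [0.5809, -0.0992, 0.2745]
ee_rot: [-0.0, 0.098, 0.995, -0.0]
contact_force: [0.3, 0.3, -0.7]
width: 0.014
gripper_force: 88.1
clock: 25.43
position: [0.58, -0.0955, 0.2753]
ee_rot: [-0.0, 0.096, 0.995, 0.001]
contact_force: [0.6, -0.2, -1.4]
width: 0.0139
gripper_force: 88.1
[ 0.58007813 -0.09570503  0.27557812] [-7.64808478e-05  9.57026873e-02  9.95409877e-01  4.07264536e-04] [-1.13167618  0.51924266 -1.9942366 ]
side tip pred [[370.07, 193.52]] z-62 [[370.68, 181.73]]
top tip pred [[312.96, 164.46]] z-62 [[313.15, 158.37]]
```

View pics/k.png

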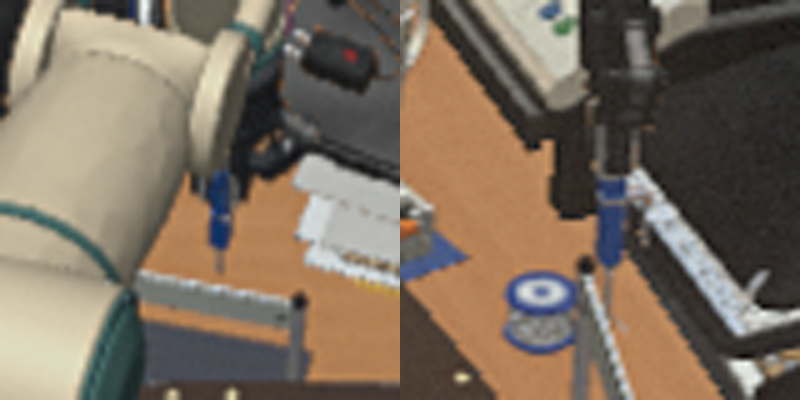

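The pick hangs vertically in the grip at (220,220) in the top crop, with the bar below it. Lowering in steps while watching the force.

```bash
python3 -m jog '[{"dx":0,"dy":0,"dz":0.06,"ax":0,"ay":0,"az":0,"grip":-1},{"dx":0,"dy":0,"dz":0.16,"ax":0,"ay":0,"az":0,"grip":-1},{"dx":0,"dy":0,"dz":0.26,"ax":0,"ay":0,"az":0,"grip":-1},{"dx":0,"dy":0,"dz":0.33,"ax":0,"ay":0,"az":0,"grip":-1},{"dx":0,"dy":0,"dz":0.355,"ax":0,"ay":0,"az":0,"grip":-1}]'
python3 -m jog '[{"dx":0,"dy":0,"dz":0,"ax":0,"ay":0,"az":0,"grip":-1},{"dx":0,"dy":0,"dz":0.01,"ax":0,"ay":0,"az":0,"grip":-1},{"dx":0,"dy":0,"dz":0.02,"ax":0,"ay":0,"az":0,"grip":-1},{"dx":0,"dy":0,"dz":0.03,"ax":0,"ay":0,"az":0,"grip":-1},{"dx":0,"dy":0,"dz":0.04,"ax":0,"ay":0,"az":0,"grip":-1}]'
python3 -m jog '[{"dx":0,"dy":0,"dz":0,"ax":0,"ay":0,"az":0,"grip":-1},{"dx":0,"dy":0,"dz":0,"ax":0,"ay":0,"az":0,"grip":-1}]'
```

```text
clock: 25.95
position: [0.5783, -0.0958, 0.184]
ee_rot: [-0.003, 0.096, 0.995, 0.001]
contact_force: [-1.0, -0.2, -0.4]
width: 0.0139
gripper_force: 88.1
clock: 26.37
position: [0.5808, -0.0976, 0.1777]
ee_rot: [0.001, 0.097, 0.995, -0.0]
contact_force: [-0.1, 0.7, -1.5]
width: 0.0137
gripper_force: 88.1
clock: 26.53
position: [0.5802, -0.0975, 0.177]
ee_rot: [0.0, 0.097, 0.995, 0.0]
contact_force: [-0.1, -1.2, -1.3]
width: 0.014
gripper_force: 88.1
```

```bash
python3 -m jog '[{"dx":0,"dy":0,"dz":0.02,"ax":0,"ay":0,"az":0,"grip":-1},{"dx":0,"dy":0,"dz":0.04,"ax":0,"ay":0,"az":0,"grip":-1},{"dx":0,"dy":0,"dz":0.06,"ax":0,"ay":0,"az":0,"grip":-1},{"dx":0,"dy":0,"dz":0.08,"ax":0,"ay":0,"az":0,"grip":-1},{"dx":0,"dy":0,"dz":0.095,"ax":0,"ay":0,"az":0,"grip":-1}]'
python3 -m jog '[{"dx":0,"dy":0,"dz":0.004,"ax":0,"ay":0,"az":0,"grip":-1},{"dx":0,"dy":0,"dz":0.008,"ax":0,"ay":0,"az":0,"grip":-1},{"dx":0,"dy":0,"dz":0.012,"ax":0,"ay":0,"az":0,"grip":-1},{"dx":0,"dy":0,"dz":0.012,"ax":0,"ay":0,"az":0,"grip":-1}]'
```

```text
clock: 26.95
position: [0.5798, -0.0974, 0.152]
ee_rot: [-0.001, 0.097, 0.995, 0.0]
contact_force: [-0.1, 0.7, -0.5]
width: 0.0136
gripper_force: 88.1
clock: 27.28
position: [0.5802, -0.0975, 0.15]
ee_rot: [0.0, 0.097, 0.995, 0.0]
contact_force: [1.1, -0.6, -1.6]
width: 0.0138
gripper_force: 88.1
```

```bash
python3 -m jog '[{"dx":0,"dy":0,"dz":0.003,"ax":0,"ay":0,"az":0,"grip":-1},{"dx":0,"dy":0,"dz":0.006,"ax":0,"ay":0,"az":0,"grip":-1},{"dx":0,"dy":0,"dz":0.006,"ax":0,"ay":0,"az":0,"grip":-1},{"dx":0,"dy":0,"dz":0.006,"ax":0,"ay":0,"az":0,"grip":-1}]'
python3 -m jog '[{"dx":0,"dy":0,"dz":0.003,"ax":0,"ay":0,"az":0,"grip":-1},{"dx":0,"dy":0,"dz":0.004,"ax":0,"ay":0,"az":0,"grip":-1},{"dx":0,"dy":0,"dz":0.004,"ax":0,"ay":0,"az":0,"grip":-1}]'
```

```text
clock: 27.62
position: [0.5803, -0.0975, 0.1488]
ee_rot: [0.0, 0.097, 0.995, -0.0]
contact_force: [-0.3, -0.3, 0.1]
width: 0.0139
gripper_force: 88.2
clock: 27.87
position: [0.5804, -0.0975, 0.1487]
ee_rot: [0.001, 0.097, 0.995, -0.0]
contact_force: [-1.4, -0.0, 4.6]
width: 0.0142
gripper_force: 88.8
```

```bash
python3 -m jog '[{"dx":-0.002,"dy":0,"dz":-0.002,"ax":0,"ay":0,"az":0,"grip":-1},{"dx":-0.004,"dy":0,"dz":-0.002,"ax":0,"ay":0,"az":0,"grip":-1},{"dx":-0.004,"dy":0,"dz":-0.002,"ax":0,"ay":0,"az":0,"grip":-1}]' 20
python3 -m jog '[{"dx":0,"dy":0,"dz":0,"ax":0,"ay":0,"az":0,"grip":-0.68},{"dx":0,"dy":0,"dz":0,"ax":0,"ay":0,"az":0,"grip":-0.65},{"dx":0,"dy":0,"dz":0,"ax":0,"ay":0,"az":0,"grip":-0.62},{"dx":0,"dy":0,"dz":0,"ax":0,"ay":0,"az":0,"grip":-0.58},{"dx":0,"dy":0,"dz":0,"ax":0,"ay":0,"az":0,"grip":-0.54}]'
python3 -m jog '[{"dx":0,"dy":0,"dz":0,"ax":0,"ay":0,"az":0,"grip":-0.48},{"dx":0,"dy":0,"dz":0,"ax":0,"ay":0,"az":0,"grip":-0.4},{"dx":0,"dy":0,"dz":0,"ax":0,"ay":0,"az":0,"grip":-0.3},{"dx":0,"dy":0,"dz":0,"ax":0,"ay":0,"az":0,"grip":-0.2},{"dx":0,"dy":0,"dz":0,"ax":0,"ay":0,"az":0,"grip":-0.1}]'
```

```text
clock: 28.12
position: [0.5805, -0.0975, 0.1487]
ee_rot: [-0.001, 0.097, 0.995, 0.0]
contact_force: [-2.8, -0.2, 6.9]
width: 0.0141
gripper_force: 88.8
clock: 28.53
position: [0.5813, -0.0977, 0.1476]
ee_rot: [0.0, 0.097, 0.995, 0.0]
contact_force: [-0.2, -0.6, 0.4]
width: 0.0198
gripper_force: 0.0
clock: 28.95
position: [0.5812, -0.0977, 0.148]
ee_rot: [-0.0, 0.097, 0.995, 0.0]
contact_force: [-0.1, 0.4, 0.1]
width: 0.0382
gripper_force: 0.0
```

Released. Now straight up, slowly at first, and then check.

```bash
python3 -m jog '[{"dx":0,"dy":0,"dz":-0.04,"ax":0,"ay":0,"az":0,"grip":-0.1},{"dx":0,"dy":0,"dz":-0.1,"ax":0,"ay":0,"az":0,"grip":-0.1},{"dx":0,"dy":0,"dz":-0.2,"ax":0,"ay":0,"az":0,"grip":-0.1},{"dx":0,"dy":0,"dz":-0.32,"ax":0,"ay":0,"az":0,"grip":-0.1},{"dx":0,"dy":0,"dz":-0.45,"ax":0,"ay":0,"az":0,"grip":-0.1}]'
python3 -m jog '[{"dx":0,"dy":0,"dz":-0.1,"ax":0,"ay":0,"az":0,"grip":-0.1},{"dx":0,"dy":0,"dz":-0.14,"ax":0,"ay":0,"az":0,"grip":-0.1},{"dx":0,"dy":0,"dz":-0.14,"ax":0,"ay":0,"az":0,"grip":-0.1},{"dx":0,"dy":0,"dz":-0.14,"ax":0,"ay":0,"az":0,"grip":-0.1},{"dx":0,"dy":0,"dz":-0.14,"ax":0,"ay":0,"az":0,"grip":-0.1}]'
python3 -m jog '[{"dx":0,"dy":0,"dz":0,"ax":0,"ay":0,"az":0,"grip":-0.1},{"dx":0,"dy":0,"dz":0,"ax":0,"ay":0,"az":0,"grip":-0.1},{"dx":0,"dy":0,"dz":0,"ax":0,"ay":0,"az":0,"grip":-0.1},{"dx":0,"dy":0,"dz":0,"ax":0,"ay":0,"az":0,"grip":-0.1},{"dx":0,"dy":0,"dz":0,"ax":0,"ay":0,"az":0,"grip":-0.1}]'
python3 - <<'E'
from h import *
C=grab("m")
a=cv2.resize(C["top"][0][140:200,270:350,::-1],(480,360),interpolation=cv2.INTER_CUBIC)
b=cv2.resize(C["side"][0][155:245,330:410,::-1],(320,360),interpolation=cv2.INTER_CUBIC)
cv2.imwrite("pics/m.png",np.hstack([a,b]))
E
```

```text
clock: 29.37
position: [0.5805, -0.0975, 0.2617]
ee_rot: [-0.001, 0.097, 0.995, 0.0]
contact_force: [0.7, -0.5, 0.0]
width: 0.0383
gripper_force: 0.0
clock: 29.78
position: [0.5801, -0.0974, 0.2936]
ee_rot: [-0.002, 0.097, 0.995, 0.0]
contact_force: [-0.1, 0.2, -1.4]
width: 0.0384
gripper_force: 0.0
clock: 30.2
position: [0.5811, -0.0977, 0.2951]
ee_rot: [-0.0, 0.097, 0.995, 0.0]
contact_force: [0.1, -0.2, 0.6]
width: 0.0385
gripper_force: 0.0
```

View pics/m.png

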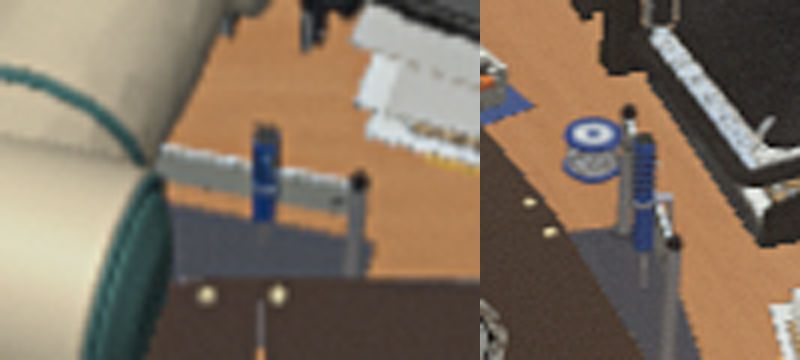

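The pick hangs upright on the bar, handle at (263,180) in the top crop, clear of the gripper. I'll wait briefly to confirm it is still, then hand in.

```bash
python3 -m jog '[{"dx":0,"dy":0,"dz":0,"ax":0,"ay":0,"az":0,"grip":-0.1},{"dx":0,"dy":0,"dz":0,"ax":0,"ay":0,"az":0,"grip":-0.1},{"dx":0,"dy":0,"dz":0,"ax":0,"ay":0,"az":0,"grip":-0.1},{"dx":0,"dy":0,"dz":0,"ax":0,"ay":0,"az":0,"grip":-0.1},{"dx":0,"dy":0,"dz":0,"ax":0,"ay":0,"az":0,"grip":-0.1}]'
python3 - <<'E'
from h import *
import cv2
old=cv2.imread("pics/m_side.png")[:,:,::-1]; C=grab("n")
for im in(old,C["side"][0]): print(blobs(im,(100,110,40),(125,255,255),(366,185,382,230),5))
print(manip.sign_off())
E
```

```text
clock: 30.72
position: [0.5811, -0.0977, 0.2956]
ee_rot: [0.0, 0.097, 0.995, 0.0]
contact_force: [-0.7, 1.0, 0.8]
width: 0.0385
gripper_force: 0.0
[(np.int32(41), np.float64(370.76), np.float64(197.66), [369, 191, 4, 15]), (np.int32(37), np.float64(370.49), np.float64(212.14), [369, 208, 4, 10])]
[(np.int32(41), np.float64(370.78), np.float64(197.68), [369, 191, 4, 15]), (np.int32(38), np.float64(370.45), np.float64(212.26), [369, 208, 4, 10])]
the job is handed in; nothing more can be done
None
```

The job is handed in at about 31 s of the 64 s allowed: all five clips were pushed out with the pick, the cover sprang up, and the pick is hanging still on the rail with the gripper clear (the verdict was not shown to me).

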